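Load splined hubs into the weld fixture

TASK

Load the weld fixture: swing its hold-down gate up and back, lift out whatever magnet blocks were left between the arbors and put them in the tool tray, and slide every splined hub on the table, flange down, fully home on an arbor of its own, any arbor. A hub goes on only with its teeth lined up with the arbor's, and its square flange must go flat down between the guide rails, so the arbor has to be turned to suit. When all are home, swing the gate fully down over them again; leave everything else on the table where it is.

Things in the scene. Friction and masses are not known exactly. Their poses are not given: they have to be found in the camera images.
- fixture: Weld fixture bolted down. Origin at table level under the middle of its row of 3 upright arbors; y along the row, x square to it (to the hinge side, away from the robot), z up. Base plate x -50..128, y -168..168 mm, top at 15 mm. On it two guide rails along y, 10 mm high, 63 mm apart inside (x = +-31.5), inner top edges chamfered; arbors between them at y = -95, 0, 95 mm.
- seat_a (a point): Foot of arbor a (fixture y = -95 mm), on its axis at the base plate's top; axes as the fixture's. A hub fully home has its origin here. The arbor is a bare splined stub: core 24 mm across, four teeth 8 mm wide at 90 degrees, 32 mm over the teeth, top 48 mm above the plate, the last 4 mm of the teeth bevelled to a roof edge.
- arbor_a (a joint): Turn of arbor a about its upright axis, rad, counter-clockwise seen from above. At 0 or any quarter turn its teeth point along the fixture's x and y. It turns in a bearing with a light drag (0.06 N m) and stays where it is left, so an engaged hub turns it. It starts 25 to 65 degrees off square.
- seat_b (a point): Foot of arbor b (fixture y = 0 mm), on its axis at the base plate's top; axes as the fixture's. A hub fully home has its origin here. The arbor is a bare splined stub: core 24 mm across, four teeth 8 mm wide at 90 degrees, 32 mm over the teeth, top 48 mm above the plate, the last 4 mm of the teeth bevelled to a roof edge.
- arbor_b (a joint): Turn of arbor b about its upright axis, rad, counter-clockwise seen from above. At 0 or any quarter turn its teeth point along the fixture's x and y. It turns in a bearing with a light drag (0.06 N m) and stays where it is left, so an engaged hub turns it. It starts 25 to 65 degrees off square.
- seat_c (a point): Foot of arbor c (fixture y = +95 mm), on its axis at the base plate's top; axes as the fixture's. A hub fully home has its origin here. The arbor is a bare splined stub: core 24 mm across, four teeth 8 mm wide at 90 degrees, 32 mm over the teeth, top 48 mm above the plate, the last 4 mm of the teeth bevelled to a roof edge.
- arbor_c (a joint): Turn of arbor c about its upright axis, rad, counter-clockwise seen from above. At 0 or any quarter turn its teeth point along the fixture's x and y. It turns in a bearing with a light drag (0.06 N m) and stays where it is left, so an engaged hub turns it. It starts 25 to 65 degrees off square.
- gate (a joint): Hold-down gate hinged along the rear, parallel to the fixture's y, rad: 0 = down, grows as it swings up and back to 1.95 (past upright). Stiff: stays where left; about 9 N at the handle to raise, 2 to 6 N to lower. Down, its cross bar (24 mm wide) runs along y right over the arbors, rubber feet 52 mm above the base plate (2 mm over a hub that is home).
- gate_handle (a point): Middle of the gate's handle: round black bar 12 mm thick, 110 mm long, parallel to the fixture's y, 48 mm clear of the cross bar, on two rods at its ends. It moves on an arc about gate_hinge. Gate down: on the robot's side of the row, 78 mm above the table; gate up: topmost.
- gate_hinge (a point): Middle of the gate's hinge line, at fixture x = 105, y = 0, 70 mm above the table. From here the handle lies 165 mm out along the gate and 8 mm square to it (above it when the gate is down).
- tray: Low open aluminium tool tray fixed to the table, outside 170 (x) x 130 (y) x 35 mm high, wall and floor 4 mm. Origin under its centre, z up.
- hub_1: Splined flange hub of plain steel, 0.3 to 0.55 kg: base flange 60 x 60 x 10 mm, square boss 40 x 40 mm on it, 50 mm high in all, splined bore right through (26 mm, with four slots 9.8 mm wide, 34 mm over the slots, pointing at the middles of the sides). Origin at the underside's centre; z up the bore; x, y square to the sides. It starts upright on the table. May be absent.
- hub_2: Splined flange hub of plain steel, 0.3 to 0.55 kg: base flange 60 x 60 x 10 mm, square boss 40 x 40 mm on it, 50 mm high in all, splined bore right through (26 mm, with four slots 9.8 mm wide, 34 mm over the slots, pointing at the middles of the sides). Origin at the underside's centre; z up the bore; x, y square to the sides. It starts upright on the table. May be absent.
- hub_3: Splined flange hub of plain steel, 0.3 to 0.55 kg: base flange 60 x 60 x 10 mm, square boss 40 x 40 mm on it, 50 mm high in all, splined bore right through (26 mm, with four slots 9.8 mm wide, 34 mm over the slots, pointing at the middles of the sides). Origin at the underside's centre; z up the bore; x, y square to the sides. It starts upright on the table. May be absent.
- magnet_1: Switchable magnet block (switched off), dark steel, 28 (x) x 42 (y) x 34 mm high with a round black knob (22 mm across, 9 mm high) on top, 0.3 kg. Origin at the centre of its underside, z up. It starts between two arbors, in the channel between the rails, its long side roughly along the row. May be absent.
- magnet_2: Switchable magnet block (switched off), dark steel, 28 (x) x 42 (y) x 34 mm high with a round black knob (22 mm across, 9 mm high) on top, 0.3 kg. Origin at the centre of its underside, z up. It starts between two arbors, in the channel between the rails, its long side roughly along the row. May be absent.
- blank: Round solid flange blank, not splined: disc 66 mm across, 11 mm thick, with a round stub 38 mm across, 45 mm high in all. Origin under its centre. Not for this job.
- bar_clamp: Bar clamp lying flat, 250 mm long, bystander. Origin under the middle of its bar.
- tube_offcut: Square tube offcut 80 x 40 x 40 mm lying, bystander. Origin under its centre.
- bracket: Folded angle bracket 70 x 44 x 44 mm, bystander. Origin under its base leg's centre.
- hammer: Hammer, 260 mm long, lying beyond the fixture, bystander. Origin under the middle of its length.
- spanner: Open-ended spanner, about 170 mm long, lying beyond the fixture, bystander. Origin under the middle of its length.
- paste_tin: Round tin of nozzle paste, 68 mm across and 60 mm high, standing; bystander. Origin under its centre.
Things that resemble listed ones, but are neither listed nor needed, are in the scene too. What is shaped like the hub_3 but pink is not meant. What is shaped like the magnet_1 but green is not meant.

How it is judged:
By the outcome, as a careful person would: the job done as asked, in the order asked, and still so for the second after the job is handed in, with the robot touching nothing.
Of hub_1, hub_2, hub_3 only 2 to 3 are there at a start; the rules pass over those that are not, and their reading is None.
Of magnet_1, magnet_2 only 1 to 2 are there at a start; the rules pass over those that are not, and their reading is None.
At some moment in a run one of hub_1, hub_2, hub_3 may be knocked a few centimetres aside while the robot is not near it.
Once in a run the grip may slacken for a moment while it holds something.
It also fails if it takes over 210 s, if anything falls off the work surface, if the arm or the gripper's body presses on something with over 40 N, if the wrist force passes 120 N, or if a joint passes its speed limit or range.

ROBOT

A 7-joint arm with a two-finger parallel gripper is mounted at the origin on the work surface. World frame = base frame: x ahead of the robot, y to its left, z up, the work surface at z = 0. Lengths are in mm, angles in rad, forces in N, time in s.
With the tool pointing down it reaches from about 400 to 875 mm from the base axis. Payload 4.4 kg.
Tool frame: the origin (TCP) lies between the finger pads; the fingertips stand 22 mm ahead of it and the grasp point (between the pads) lies 3 mm ahead of it; z points along the fingers, y is the line along which they close (so a half turn about z gives the same grasp; the last joint's range is limited). The gripper opens to 85 mm and grips with 20 to 120 N. Pads are 22 mm wide; open, the fingers measure 114 mm over their backs; the gripper's body (76 mm by 85 mm) begins 54 mm behind the grasp point. The pads swing forward as they close: fully open they stand 13 mm farther back than shut.
Start: joints at [-1.233, 0.628, 0.038, 1.517, -0.027, 0.996, -0.02], TCP at [255.374, 597.747, 253.313] pointing down, gripper open.
Joint ranges: [-3.06, 3.06], [-0.37, 2.12], [-1.25, 1.32], [0.18, 2.47], [-1.1, 4.24], [0.23, 1.98], [-2.94, 2.94]. Speed limits (rad/s): [2.57, 2.57, 3.14, 3.14, 3.14, 3.14, 3.14].

INTERFACE

Orientations are given as [roll, pitch, yaw] about the fixed x, y, z axes, in that order (R = Rz(yaw) Ry(pitch) Rx(roll)).
In Python, from cell import ctrl gives the robot as it stands.
- The arm moves only by the tool step_arm, never from a script. Its argument "plan" is a list of rows, each an object of numbers: "dx", "dy", "dz": the shift along the tool's x, y, z scaled (see below); "ax", "ay", "az": the turn, a rotation vector about the tool's x, y, z scaled (see below); "gripper": the opening, from 0 (shut) to 1 (fully open). A call has 1 to 20 rows; each row shifts and turns the commanded pose from where the row before left it, along the tool's axes as they then stand; what a row does not reach is not made up. The controller multiplies each number of a shift by 0.3 m and each number of a turn by 90 degrees. A row lasts 1/8 s, in which the tool goes at most 62.5 mm and 10.7 degrees, less where a joint would pass 70% of its speed; a pose out of reach is approached as far as the arm can. A call with a number of a shift or a turn outside -1 to 1 is refused whole. A call with a gripper value outside its range is refused whole. The fingers move at their own pace and stop on an object; the grip force is fixed at half the most. Time passes only in rows, so rows that do not move let the fingers close. It gives the time, the measured TCP pose, the force, the opening and the grip force at its end, in the units of the state.
- ctrl.read_state(): the state, without advancing time (a new reading comes with each control period).
- ctrl.get_image(name): name is "scene" or "top" or "wrist"; returns a dict with "color" (420x560x3 uint8, red, green, blue), "range_z" (420x560 float32, mm along the optical axis (not along the pixel's ray), 0 where there is no reading), "fx", "fy", "cx", "cy" (pixels), "T" (4x4, takes a point from camera to world coordinates); the wrist camera has in their place "T_tool_cam" (4x4, takes a point from camera to tool coordinates, whose origin is the TCP and whose axes are the flange's). Camera axes: x right, y down, z forward; pixel columns grow to the right and rows downward; lengths in mm; the calibration is good to about 2 mm. A picture is of the moment at which its call begins: read the wrist's pose just before it.
- ctrl.finish_job(): hands the job in; it is judged then, once.
The state is a dict: "clock": time; "qpos": joint angles; "qd": joint speeds; "tau": joint torques, N m; "eef_pos": TCP position; "tool_rot": TCP orientation; "force": force on the tool from outside, world axes, zero at the start; "torque": the same for the moment, N m; "width": finger opening in mm; "gripper_force": force on a finger pad.
Only numpy, scipy, OpenCV 4.12 (cv2) and the standard library are available. Lean on these libraries where they do the work, as an engineer would, in place of code of your own. Each camera call takes 0.05 s, during which the arm holds its last target. There are 200 camera calls.

## Working session

There is one attempt and no reset: what is moved stays moved. The work goes in short steps, Python scripts to look and compute and a tool call to move; the robot and the scene stay as the last step left them, time stands still between calls to the robot, and variables do not carry over. Pictures are saved under pics/ and viewed, at most 14 in all, crops included, and the job is handed in when it is done.

Besides the shell and the picture viewer there is one more tool, called by a JSON object that holds its "method" and its "body". step_arm: Moves the arm, as the interface text tells. Shifts and turns lie within -1 to 1; 1 stands for 0.3 m of shift or 90 degrees of turn. Its arguments: {"type":"object","properties":{"plan":{"type":"array"}},"required":["plan"]}

```bash
mkdir -p pics; ls; cat > h.py <<'E'
import numpy as np, cv2
from cell import ctrl
from scipy.spatial.transform import Rotation as R
def cloud(im,Tw=None):
    z=im["range_z"].astype(float); h,w=z.shape
    u,v=np.meshgrid(np.arange(w),np.arange(h))
    P=np.stack([(u-im["cx"])/im["fx"]*z,(v-im["cy"])/im["fy"]*z,z,np.ones_like(z)],-1)
    return (P@(im["T"] if Tw is None else Tw).T)[...,:3]
def tool():
    s=ctrl.read_state(); T=np.eye(4); T[:3,3]=s["eef_pos"]
    T[:3,:3]=R.from_euler("xyz",s["tool_rot"]).as_matrix(); return s,T
def wrist():
    s,T=tool(); im=ctrl.get_image("wrist"); im["T"]=T@im["T_tool_cam"]; return s,im
def save(n,im): cv2.imwrite(f"pics/{n}.png",im["color"][...,::-1])
E
python3 - <<'E'
from h import *
s,T=tool(); print({k:np.round(v,3) for k,v in s.items()}); print(T.round(3))
a=ctrl.get_image("top"); b=ctrl.get_image("scene")
save("top",a);save("scene",b)
import pickle; pickle.dump((a,b),open("im.pkl","wb"))
print(a["T"].round(3),a["fx"])
E
```

```text
pics
{'clock': np.float64(0.0), 'qpos': array([-1.233,  0.629,  0.038,  1.518, -0.027,  0.996, -0.02 ]), 'qd': array([ 0.   ,  0.002, -0.001, -0.001,  0.001, -0.001,  0.   ]), 'tau': array([ 0.0000e+00, -5.6341e+01,  1.2260e+00, -1.9345e+01,  1.1000e-02,
        1.0000e-02,  0.0000e+00]), 'eef_pos': array([255.12 , 597.226, 252.391]), 'tool_rot': array([-3.14 , -0.   ,  2.738]), 'force': array([0.671, 0.581, 0.524]), 'torque': array([-0.02 ,  0.001,  0.027]), 'gripper_force': np.float64(0.0), 'width': np.float64(85.51)}
[[-9.20000e-01  3.93000e-01 -1.00000e-03  2.55120e+02]
 [ 3.93000e-01  9.20000e-01 -2.00000e-03  5.97226e+02]
 [ 0.00000e+00 -2.00000e-03 -1.00000e+00  2.52391e+02]
 [ 0.00000e+00  0.00000e+00  0.00000e+00  1.00000e+00]]
[[ 1.900000e-02 -9.930000e-01  1.160000e-01  3.675250e+02]
 [-1.000000e+00 -1.900000e-02 -1.000000e-03  5.377200e+01]
 [ 4.000000e-03 -1.160000e-01 -9.930000e-01  1.594901e+03]
 [ 0.000000e+00  0.000000e+00  0.000000e+00  1.000000e+00]] 460.2251080149159
```

View pics/top.png

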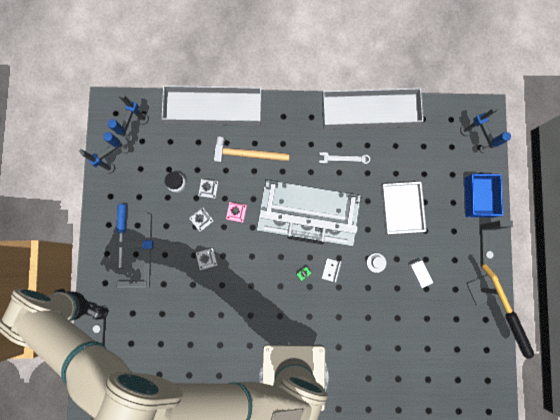

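View pics/scene.png

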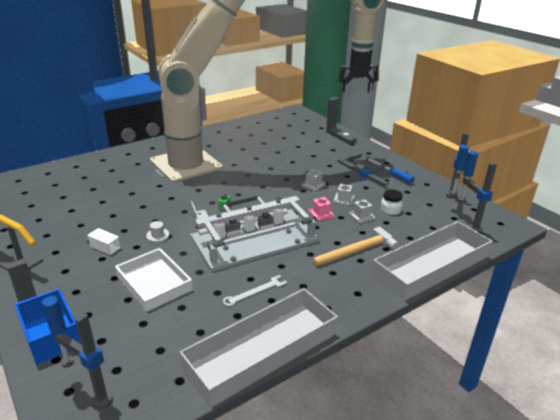

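The top view shows three steel hubs at about (208,188), (202,218) and (206,258), with the pink decoy at (236,211). The fixture is around (309,212) with its gate down and handle at (305,238). The tray is at (404,207).

```bash
python3 - <<'E'
from h import *
import pickle
a,b=pickle.load(open("im.pkl","rb"))
P=cloud(a)
for n,(u,v) in dict(h1=(208,188),h2=(202,218),h3=(206,258),pink=(236,211),tray=(404,207),tin=(175,181),tile=(480,190)).items():
    W=P[v-18:v+19,u-18:u+19].reshape(-1,3)
    if n[0] in'hp':
        m=(W[:,2]>35)&(W[:,2]<62)
    else: m=W[:,2]>20
    Q=W[m].astype(np.float32); 
    print(n,len(Q),Q.mean(0).round(1),cv2.minAreaRect(Q[:,:2]) if len(Q)>3 else None)
# tray walls
W=P[170:250,370:440].reshape(-1,3);m=(W[:,2]>22)&(W[:,2]<45);print('tray',cv2.minAreaRect(W[m][:,:2].astype(np.float32)))
# base plate & gate
W=P[170:255,245:375].reshape(-1,3)
for lo,hi in ((10,20),(20,30),(60,75),(75,90),(90,110)):
    m=(W[:,2]>lo)&(W[:,2]<hi);Q=W[m][:,:2].astype(np.float32)
    print(lo,hi,m.sum(),cv2.minAreaRect(Q) if m.sum()>3 else None)
s=8;c=np.ascontiguousarray(a["color"][165:260,180:375]);cv2.imwrite("pics/topcrop.png",cv2.resize(c[...,::-1],None,fx=4,fy=4,interpolation=cv2.INTER_CUBIC))
E
```

```text
Traceback (most recent call last):
cv2.error: OpenCV(4.12.0) /io/opencv/modules/imgproc/src/convhull.cpp:143: error: (-215:Assertion failed) total >= 0 && (depth == CV_32F || depth == CV_32S) in function 'convexHull'
```

```bash
python3 - <<'E'
from h import *
import pickle
a,b=pickle.load(open("im.pkl","rb"))
P=cloud(a)
rect=lambda Q:[np.round(t,1).tolist() for t in cv2.minAreaRect(np.ascontiguousarray(Q[:,:2],dtype=np.float32))] if len(Q)>3 else None
for n,(u,v) in dict(h1=(208,188),h2=(202,218),h3=(206,258),pink=(236,211),tray=(404,207),tin=(175,181)).items():
    W=P[v-18:v+19,u-18:u+19].reshape(-1,3)
    Q=W[(W[:,2]>35)&(W[:,2]<62)] if n[0] in'hp' else W[W[:,2]>20]
    print(n,len(Q),Q.mean(0).round(1),rect(Q))
W=P[170:250,370:440].reshape(-1,3);m=(W[:,2]>22)&(W[:,2]<45);print('tray',rect(W[m]))
W=P[170:255,245:375].reshape(-1,3)
for lo,hi in ((10,20),(20,30),(60,75),(75,90),(90,110)):
    m=(W[:,2]>lo)&(W[:,2]<hi); print(lo,hi,m.sum(),rect(W[m]))
c=np.ascontiguousarray(a["color"][165:260,180:375]);cv2.imwrite("pics/topcrop.png",cv2.resize(c[...,::-1],None,fx=4,fy=4,interpolation=cv2.INTER_CUBIC))
E
```

```text
h1 102 [629.4 306.3  47.3] [[629.5, 307.1], [40.6, 41.6], 83.8]
h2 94 [520.5 326.7  48. ] [[521.0, 326.8], [41.5, 40.1], 40.5]
h3 95 [385.2 304.   48.9] [[385.2, 304.5], [39.6, 40.1], 16.9]
pink 93 [548.5 206.6  47.9] [[549.2, 207.0], [40.2, 40.7], 79.2]
tray 96 [ 569.  -381.    79.8] [[456.7, -212.9], [109.6, 552.1], 29.5]
tin 331 [642.2 412.3  62.1] [[504.9, 258.6], [488.9, 65.9], 48.5]
tray [[572.3, -369.9], [170.1, 133.4], 4.8]
10 20 2656 [[560.5, -46.2], [443.7, 265.8], 87.6]
20 30 706 [[550.8, -45.0], [331.1, 174.9], 81.8]
60 75 90 [[536.3, -41.6], [327.4, 178.1], 81.8]
75 90 1118 [[535.2, -42.4], [328.5, 177.5], 82.0]
90 110 102 [[528.6, -34.8], [302.5, 162.3], 84.1]
```

View pics/topcrop.png

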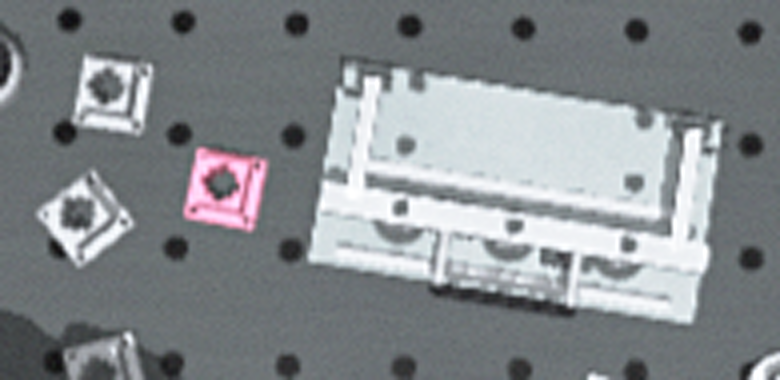

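The crop shows the plate corners at about (342,57), (721,120), (692,323) and (308,262). The black handle runs from about (432,290) to (575,310), and the gate is down over the arbors.

```bash
cat >> h.py <<'E'
def ray(im,u,v,zp):
    d=im["T"][:3,:3]@np.array([(u-im["cx"])/im["fx"],(v-im["cy"])/im["fy"],1]);o=im["T"][:3,3]
    return o+d*(zp-o[2])/d[2]
def go(x,y,z,yaw=None):
    """print turn about tool z, then shift in tool axes, in units of 1 (split by rows); yaw=world angle of tool y, deg (mod 180)"""
    s,T=tool(); cur=np.degrees(np.arctan2(T[1,1],T[0,1])); d=0 if yaw is None else (yaw-cur+90)%180-90
    Rn=T[:3,:3]@R.from_euler("z",-d,degrees=True).as_matrix()
    v=Rn.T@(np.array([x,y,z])-T[:3,3])
    print(f"yaw now {cur:.1f} turn az={-d/90:.3f} ({abs(d)/10:.1f} rows)  shift units {np.round(v/300,3).tolist()} rows>={np.linalg.norm(v)/50:.1f}",
      "force",s["force"].round(1),"w",round(float(s["width"]),1),"t",round(float(s["clock"]),1),"q7",s["qpos"][6].round(2))
E
python3 - <<'E'
from h import *
import pickle
a,b=pickle.load(open("im.pkl","rb"))
C=[ray(a,180+u/4-.4,165+v/4-.4,15)[:2] for u,v in ((342,57),(721,120),(692,323),(308,262))]
C=np.array(C);print(C.round(1))
for i in range(4): print(np.linalg.norm(C[i]-C[i-1]))
y1=C[0]-C[1];y2=C[3]-C[2]
for y in(y1,y2):print(np.degrees(np.arctan2(-y[0],y[1])))
H=[ray(a,180+u/4-.4,165+v/4-.4,82)[:2] for u,v in((432,290),(575,310),(505,300))];print(np.array(H).round(1))
y=y1+y2;y/=np.linalg.norm(y);ex=np.array([y[1],-y[0]]);o=C.mean(0)-39*ex;print("origin",o,"handle",o-60*ex, "yaw",np.degrees(np.arctan2(ex[1],ex[0])))
go(*(o-60*ex),252,np.degrees(np.arctan2(ex[1],ex[0])))
E
```

```text
[[ 667.2  107.9]
 [ 618.1 -222.3]
 [ 441.6 -197.3]
 [ 487.7  133.1]]
181.26691266483158
333.9264321276366
178.27766969188662
333.5854645575927
-8.460425382673645
-7.947433074092805
[[461.5  27.3]
 [447.3 -90.5]
 [454.4 -32.9]]
origin [515.01973044 -39.07654874] handle [455.63376318 -30.51460433] yaw -8.204060248452123
yaw now 66.9 turn az=0.834 (7.5 rows)  shift units [-1.976, 0.96, 0.004] rows>=13.2 force [ 0.4 -0.1 -0.3] w 85.1 t 0.1 q7 -0.02
```

{"method": "step_arm", "body": {"plan": [{"az":0.1043},{"az":0.1043},{"az":0.1043},{"az":0.1043},{"az":0.1043},{"az":0.1043},{"az":0.1043},{"az":0.1043},{"dx":-0.165,"dy":0.08},{"dx":-0.165,"dy":0.08},{"dx":-0.165,"dy":0.08},{"dx":-0.165,"dy":0.08},{"dx":-0.165,"dy":0.08},{"dx":-0.165,"dy":0.08},{"dx":-0.165,"dy":0.08},{"dx":-0.165,"dy":0.08},{"dx":-0.165,"dy":0.08},{"dx":-0.165,"dy":0.08},{"dx":-0.165,"dy":0.08},{"dx":-0.165,"dy":0.08}]}}

```text
invalid input
```

```bash
python3 - <<'E'
from h import *
s,T=tool();go(455.6,-30.5,252,-8.2);print(s["eef_pos"])
s,im=wrist();save("w1",im);print(im["T_tool_cam"].round(2),im["fx"])
P=cloud(im);W=P.reshape(-1,3);c=im["color"].reshape(-1,3).astype(int)
m=(W[:,2]>70)&(W[:,2]<92)&(c.max(1)<70)
Q=W[m];print(m.sum(),Q.mean(0),cv2.minAreaRect(np.ascontiguousarray(Q[:,:2],dtype=np.float32)) if m.sum()>3 else 0)
E
```

```text
yaw now 66.9 turn az=0.834 (7.5 rows)  shift units [-1.976, 0.96, 0.004] rows>=13.2 force [ 0.4 -0.1 -0.3] w 85.1 t 0.1 q7 -0.02
[255.16293092 597.24902344 252.47191616]
[[   0.     -0.97   -0.26   65.74]
 [   1.      0.      0.      0.14]
 [   0.     -0.26    0.97 -119.6 ]
 [   0.      0.      0.      1.  ]] 314.08042127312495
0 [nan nan nan] 0<stdin>:6: RuntimeWarning: Mean of empty slice.
  ret = um.true_divide(
```

View pics/w1.png

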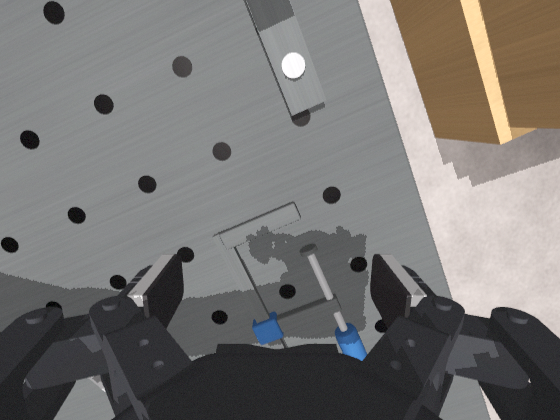

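The wrist view only shows the area below the start pose; the arm has not moved. The call was refused, so I'm retrying with every key present.

{"method": "step_arm", "body": {"plan": [{"dx":0,"dy":0,"dz":0,"ax":0,"ay":0,"az":0.1043,"gripper":1},{"dx":0,"dy":0,"dz":0,"ax":0,"ay":0,"az":0.1043,"gripper":1},{"dx":0,"dy":0,"dz":0,"ax":0,"ay":0,"az":0.1043,"gripper":1},{"dx":0,"dy":0,"dz":0,"ax":0,"ay":0,"az":0.1043,"gripper":1},{"dx":0,"dy":0,"dz":0,"ax":0,"ay":0,"az":0.1043,"gripper":1},{"dx":0,"dy":0,"dz":0,"ax":0,"ay":0,"az":0.1043,"gripper":1},{"dx":0,"dy":0,"dz":0,"ax":0,"ay":0,"az":0.1043,"gripper":1},{"dx":0,"dy":0,"dz":0,"ax":0,"ay":0,"az":0.1043,"gripper":1},{"dx":-0.165,"dy":0.08,"dz":0,"ax":0,"ay":0,"az":0,"gripper":1},{"dx":-0.165,"dy":0.08,"dz":0,"ax":0,"ay":0,"az":0,"gripper":1},{"dx":-0.165,"dy":0.08,"dz":0,"ax":0,"ay":0,"az":0,"gripper":1},{"dx":-0.165,"dy":0.08,"dz":0,"ax":0,"ay":0,"az":0,"gripper":1},{"dx":-0.165,"dy":0.08,"dz":0,"ax":0,"ay":0,"az":0,"gripper":1},{"dx":-0.165,"dy":0.08,"dz":0,"ax":0,"ay":0,"az":0,"gripper":1},{"dx":-0.165,"dy":0.08,"dz":0,"ax":0,"ay":0,"az":0,"gripper":1},{"dx":-0.165,"dy":0.08,"dz":0,"ax":0,"ay":0,"az":0,"gripper":1},{"dx":-0.165,"dy":0.08,"dz":0,"ax":0,"ay":0,"az":0,"gripper":1},{"dx":-0.165,"dy":0.08,"dz":0,"ax":0,"ay":0,"az":0,"gripper":1},{"dx":-0.165,"dy":0.08,"dz":0,"ax":0,"ay":0,"az":0,"gripper":1},{"dx":-0.165,"dy":0.08,"dz":0,"ax":0,"ay":0,"az":0,"gripper":1}]}}

```text
clock: 2.65
eef_pos: [455.7, -32.9, 253.3]
tool_rot: [3.141, -0.0, 1.427]
force: [0.5, 0.2, -0.4]
width: 85.5
gripper_force: 0.0
```

```bash
python3 - <<'E'
from h import *
s,T=tool();go(455.6,-30.5,252,-8.2);print(s["eef_pos"])
s,im=wrist();save("w2",im)
P=cloud(im);W=P.reshape(-1,3);c=im["color"].reshape(-1,3).astype(int)
m=(W[:,2]>70)&(W[:,2]<92)&(c.max(1)<70)&(np.abs(W[:,0]-455)<40)
Q=W[m];print(m.sum(),Q.mean(0),cv2.minAreaRect(np.ascontiguousarray(Q[:,:2],dtype=np.float32)) if m.sum()>3 else 0)
E
```

```text
yaw now -8.2 turn az=-0.000 (0.0 rows)  shift units [0.008, -0.001, 0.004] rows>=0.1 force [ 0.5  0.2 -0.4] w 85.5 t 2.6 q7 0.14
[455.68929413 -32.926553   253.33462099]
1152 [458.23113136 -24.61069153  83.15791436] ((457.3281555175781, -31.06182098388672), (117.9924545288086, 11.076507568359375), 82.39020538330078)
```

{"method": "step_arm", "body": {"plan": [{"dx":0.006,"dy":0.005,"dz":0.1,"ax":0,"ay":0,"az":0,"gripper":0.4},{"dx":0,"dy":0,"dz":0.1,"ax":0,"ay":0,"az":0,"gripper":0.4},{"dx":0,"dy":0,"dz":0.1,"ax":0,"ay":0,"az":0,"gripper":0.4},{"dx":0,"dy":0,"dz":0.05,"ax":0,"ay":0,"az":0,"gripper":0.4},{"dx":0,"dy":0,"dz":0.05,"ax":0,"ay":0,"az":0,"gripper":0.4},{"dx":0,"dy":0,"dz":0.05,"ax":0,"ay":0,"az":0,"gripper":0.4},{"dx":0,"dy":0,"dz":0.05,"ax":0,"ay":0,"az":0,"gripper":0.4},{"dx":0,"dy":0,"dz":0.04,"ax":0,"ay":0,"az":0,"gripper":0.4},{"dx":0,"dy":0,"dz":0.033,"ax":0,"ay":0,"az":0,"gripper":0.4},{"dx":0,"dy":0,"dz":0,"ax":0,"ay":0,"az":0,"gripper":0},{"dx":0,"dy":0,"dz":0,"ax":0,"ay":0,"az":0,"gripper":0},{"dx":0,"dy":0,"dz":0,"ax":0,"ay":0,"az":0,"gripper":0},{"dx":0,"dy":0,"dz":0,"ax":0,"ay":0,"az":0,"gripper":0},{"dx":0,"dy":0,"dz":0,"ax":0,"ay":0,"az":0,"gripper":0}]}}

```text
clock: 4.45
eef_pos: [456.3, -29.7, 81.2]
tool_rot: [-3.14, -0.0, 1.427]
force: [-2.7, -0.4, -6.9]
width: 10.5
gripper_force: 58.3
```

```bash
python3 - <<'E'
import numpy as np
t=np.radians(np.arange(0,111,6.1)); x=105-165*np.cos(t)+8*np.sin(t); z=70+165*np.sin(t)+8*np.cos(t)
for i in range(1,len(t)): print(np.degrees(t[i]).round(1),((x[i]-x[i-1])/300).round(3),(-(z[i]-z[i-1])/300).round(3))
E
```

```text
6.1 0.006 -0.058
12.2 0.012 -0.057
18.3 0.018 -0.056
24.4 0.024 -0.053
30.5 0.029 -0.051
36.6 0.035 -0.047
42.7 0.04 -0.043
48.8 0.044 -0.039
54.9 0.048 -0.034
61.0 0.051 -0.029
67.1 0.054 -0.023
73.2 0.056 -0.017
79.3 0.058 -0.011
85.4 0.058 -0.005
91.5 0.059 0.001
97.6 0.058 0.007
103.7 0.057 0.014
109.8 0.055 0.02
```

{"method": "step_arm", "body": {"plan": [{"dx":0,"dy":0.006,"dz":-0.058,"ax":0,"ay":0,"az":0,"gripper":0},{"dx":0,"dy":0.012,"dz":-0.057,"ax":0,"ay":0,"az":0,"gripper":0},{"dx":0,"dy":0.018,"dz":-0.056,"ax":0,"ay":0,"az":0,"gripper":0},{"dx":0,"dy":0.024,"dz":-0.053,"ax":0,"ay":0,"az":0,"gripper":0},{"dx":0,"dy":0.029,"dz":-0.051,"ax":0,"ay":0,"az":0,"gripper":0},{"dx":0,"dy":0.035,"dz":-0.047,"ax":0,"ay":0,"az":0,"gripper":0},{"dx":0,"dy":0.04,"dz":-0.043,"ax":0,"ay":0,"az":0,"gripper":0},{"dx":0,"dy":0.044,"dz":-0.039,"ax":0,"ay":0,"az":0,"gripper":0},{"dx":0,"dy":0.048,"dz":-0.034,"ax":0,"ay":0,"az":0,"gripper":0},{"dx":0,"dy":0.051,"dz":-0.029,"ax":0,"ay":0,"az":0,"gripper":0}]}}

```text
clock: 5.7
eef_pos: [539.4, -41.9, 221.3]
tool_rot: [-3.122, -0.002, 1.427]
force: [-20.8, 3.6, 17.6]
width: 10.5
gripper_force: 59.2
```

{"method": "step_arm", "body": {"plan": [{"dx":0,"dy":0.054,"dz":-0.023,"ax":0,"ay":0,"az":0,"gripper":0},{"dx":0,"dy":0.056,"dz":-0.017,"ax":0,"ay":0,"az":0,"gripper":0},{"dx":0,"dy":0.058,"dz":-0.011,"ax":0,"ay":0,"az":0,"gripper":0},{"dx":0,"dy":0.058,"dz":-0.005,"ax":0,"ay":0,"az":0,"gripper":0},{"dx":0,"dy":0.059,"dz":0.001,"ax":0,"ay":0,"az":0,"gripper":0},{"dx":0,"dy":0.058,"dz":0.007,"ax":0,"ay":0,"az":0,"gripper":0},{"dx":0,"dy":0.057,"dz":0.014,"ax":0,"ay":0,"az":0,"gripper":0},{"dx":0,"dy":0.055,"dz":0.02,"ax":0,"ay":0,"az":0,"gripper":0},{"dx":0,"dy":0.01,"dz":0.003,"ax":0,"ay":0,"az":0,"gripper":0}]}}

```text
clock: 6.82
eef_pos: [685.9, -63.3, 224.8]
tool_rot: [-3.14, 0.0, 1.427]
force: [-4.9, -0.1, 1.4]
width: 10.2
gripper_force: 64.5
```

{"method": "step_arm", "body": {"plan": [{"dx":0,"dy":0,"dz":0,"ax":0,"ay":0,"az":0,"gripper":0.4},{"dx":0,"dy":0,"dz":0,"ax":0,"ay":0,"az":0,"gripper":0.4},{"dx":0,"dy":0,"dz":0,"ax":0,"ay":0,"az":0,"gripper":0.4},{"dx":0,"dy":0,"dz":-0.12,"ax":0,"ay":0,"az":0,"gripper":0.4},{"dx":0,"dy":0,"dz":-0.12,"ax":0,"ay":0,"az":0,"gripper":0.4},{"dx":0,"dy":-0.08,"dz":-0.08,"ax":0,"ay":0,"az":0,"gripper":1},{"dx":-0.04,"dy":-0.14,"dz":0,"ax":0,"ay":0,"az":0,"gripper":1},{"dx":-0.04,"dy":-0.14,"dz":0,"ax":0,"ay":0,"az":0,"gripper":1},{"dx":-0.04,"dy":-0.14,"dz":0,"ax":0,"ay":0,"az":0,"gripper":1},{"dx":-0.04,"dy":-0.14,"dz":0,"ax":0,"ay":0,"az":0,"gripper":1},{"dx":0,"dy":0,"dz":0,"ax":0,"ay":0,"az":0,"gripper":1}]}}

```text
clock: 8.2
eef_pos: [486.5, -83.6, 321.5]
tool_rot: [-3.141, -0.001, 1.425]
force: [0.4, 0.1, -0.1]
width: 85.4
gripper_force: 0.0
```

```bash
python3 - <<'E'
from h import *
import pickle
s,im=wrist();save("w3",im);pickle.dump(im,open("w3.pkl","wb"));print(s["eef_pos"],s["force"])
E
```

```text
[486.52104907 -83.62417747 321.459871  ] [ 0.38149282  0.06781545 -0.06553321]
```

View pics/w3.png

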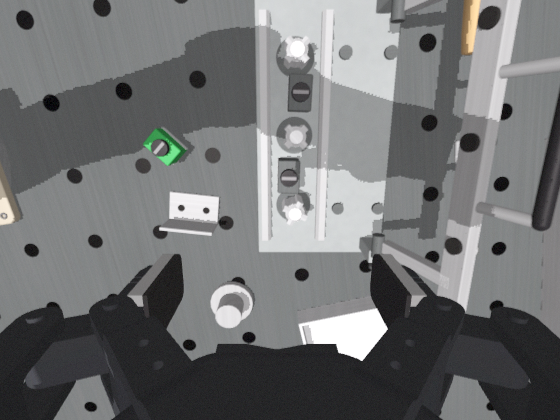

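The gate is up. The three arbors are at about (297,48), (296,135) and (294,210), with magnets between them at (300,92) and (289,178).

```bash
python3 - <<'E'
from h import *
import pickle
im=pickle.load(open("w3.pkl","rb"));P=cloud(im)
rect=lambda Q:[np.round(t,1).tolist() for t in cv2.minAreaRect(np.ascontiguousarray(Q[:,:2],dtype=np.float32))] if len(Q)>3 else None
# plate edges from rails: z 22..30
W=P[:260,240:350].reshape(-1,3);m=(W[:,2]>21)&(W[:,2]<30);print("rails",m.sum(),rect(W[m]))
for n,(u,v) in dict(ac=(297,48),ab=(296,135),aa=(294,210)).items():
    W=P[v-22:v+23,u-22:u+23].reshape(-1,3);Q=W[(W[:,2]>57)&(W[:,2]<75)];r=cv2.minEnclosingCircle(np.ascontiguousarray(Q[:,:2],dtype=np.float32))
    print(n,len(Q),Q.mean(0).round(1),np.median(Q[:,2]),r)
for n,(u,v) in dict(m1=(300,92),m2=(289,178)).items():
    W=P[v-28:v+29,u-24:u+25].reshape(-1,3);
    Q=W[(W[:,2]>45)&(W[:,2]<54)];print(n,len(Q),rect(Q))
    Q=W[(W[:,2]>54)&(W[:,2]<64)];print(" knob",len(Q),Q.mean(0).round(1))
c=np.ascontiguousarray(im["color"][20:240,250:340]);cv2.imwrite("pics/arb.png",cv2.resize(np.rot90(c[...,::-1]),None,fx=3.5,fy=3.5,interpolation=cv2.INTER_CUBIC))
E
```

```text
rails 4345 [[527.8, -41.1], [290.0, 112.6], 81.7]
ac 498 [529.2  54.4  60.7] 61.01138107900226 ((529.4609375, 54.93292236328125), 16.553964614868164)
ab 403 [515.7 -38.9  60.7] 60.95188736088221 ((515.7286376953125, -38.94847106933594), 16.296859741210938)
aa 336 [ 502.  -132.2   60.7] 60.97353629478417 ((502.0826416015625, -133.0430145263672), 16.32599639892578)
m1 595 [[528.6, 15.6], [52.6, 29.2], 82.1]
 knob 288 [527.8  10.4  57. ]
m2 518 [[500.3, -95.0], [57.5, 30.9], 87.0]
 knob 296 [501.4 -94.3  57.4]
```

View pics/arb.png

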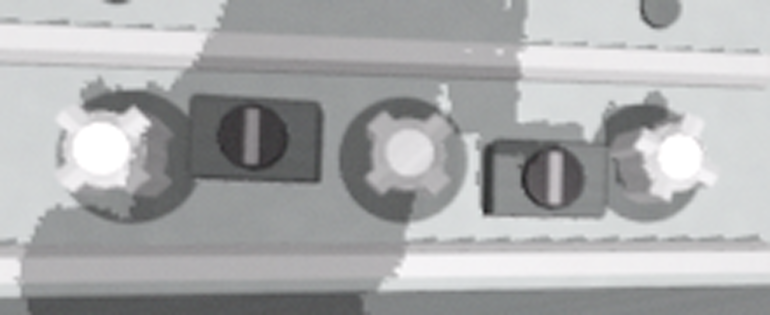

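The crop shows both magnets nearly square to the rails and the arbor teeth as bright crosses. Arbor spacing measures 190 mm from a to c, as it should.

```bash
python3 - <<'E'
from h import *
go(501.4,-94.3,100,-8.3)
E
```

```text
yaw now -8.3 turn az=0.000 (0.0 rows)  shift units [-0.032, 0.045, 0.739] rows>=4.4 force [ 1.3 -0.1  0.5] w 85.7 t 8.2 q7 0.2
```

{"method": "step_arm", "body": {"plan": [{"dx":-0.032,"dy":0.045,"dz":0.14,"ax":0,"ay":0,"az":0,"gripper":0.6},{"dx":0,"dy":0,"dz":0.15,"ax":0,"ay":0,"az":0,"gripper":0.6},{"dx":0,"dy":0,"dz":0.15,"ax":0,"ay":0,"az":0,"gripper":0.6},{"dx":0,"dy":0,"dz":0.15,"ax":0,"ay":0,"az":0,"gripper":0.6},{"dx":0,"dy":0,"dz":0.15,"ax":0,"ay":0,"az":0,"gripper":0.6},{"dx":0,"dy":0,"dz":0.08,"ax":0,"ay":0,"az":0,"gripper":0.6},{"dx":0,"dy":0,"dz":0.08,"ax":0,"ay":0,"az":0,"gripper":0.6},{"dx":0,"dy":0,"dz":0,"ax":0,"ay":0,"az":0,"gripper":0},{"dx":0,"dy":0,"dz":0,"ax":0,"ay":0,"az":0,"gripper":0},{"dx":0,"dy":0,"dz":0,"ax":0,"ay":0,"az":0,"gripper":0},{"dx":0,"dy":0,"dz":0,"ax":0,"ay":0,"az":0,"gripper":0},{"dx":0,"dy":0,"dz":0,"ax":0,"ay":0,"az":0,"gripper":0}]}}

```text
clock: 9.75
eef_pos: [501.6, -94.4, 51.2]
tool_rot: [3.141, -0.0, 1.427]
force: [-0.0, 0.9, -1.6]
width: 26.6
gripper_force: 62.2
```

{"method": "step_arm", "body": {"plan": [{"dx":0,"dy":0,"dz":-0.06,"ax":0,"ay":0,"az":0,"gripper":0},{"dx":0,"dy":0,"dz":-0.12,"ax":0,"ay":0,"az":0,"gripper":0},{"dx":0,"dy":0,"dz":-0.15,"ax":0,"ay":0,"az":0,"gripper":0},{"dx":-0.141,"dy":0.0815,"dz":0,"ax":0,"ay":0,"az":0,"gripper":0},{"dx":-0.141,"dy":0.0815,"dz":0,"ax":0,"ay":0,"az":0,"gripper":0},{"dx":-0.141,"dy":0.0815,"dz":0,"ax":0,"ay":0,"az":0,"gripper":0},{"dx":-0.141,"dy":0.0815,"dz":0,"ax":0,"ay":0,"az":0,"gripper":0},{"dx":-0.141,"dy":0.0815,"dz":0,"ax":0,"ay":0,"az":0,"gripper":0},{"dx":-0.141,"dy":0.0815,"dz":0,"ax":0,"ay":0,"az":0,"gripper":0},{"dx":0,"dy":0,"dz":0.12,"ax":0,"ay":0,"az":0,"gripper":0},{"dx":0,"dy":0,"dz":0.12,"ax":0,"ay":0,"az":0,"gripper":0}]}}

```text
clock: 11.12
eef_pos: [609.9, -367.3, 76.8]
tool_rot: [3.141, -0.0, 1.426]
force: [0.8, 1.3, -3.5]
width: 26.5
gripper_force: 65.5
```

{"method": "step_arm", "body": {"plan": [{"dx":0,"dy":0,"dz":0.07,"ax":0,"ay":0,"az":0,"gripper":0},{"dx":0,"dy":0,"dz":0.04,"ax":0,"ay":0,"az":0,"gripper":0},{"dx":0,"dy":0,"dz":0,"ax":0,"ay":0,"az":0,"gripper":0},{"dx":0,"dy":0,"dz":0,"ax":0,"ay":0,"az":0,"gripper":0.6},{"dx":0,"dy":0,"dz":0,"ax":0,"ay":0,"az":0,"gripper":0.6},{"dx":0,"dy":0,"dz":0,"ax":0,"ay":0,"az":0,"gripper":0.6},{"dx":0,"dy":0,"dz":-0.1,"ax":0,"ay":0,"az":0,"gripper":0.6},{"dx":0,"dy":0,"dz":-0.15,"ax":0,"ay":0,"az":0,"gripper":0.6},{"dx":0,"dy":0,"dz":-0.1,"ax":0,"ay":0,"az":0,"gripper":0.6},{"dx":0.151,"dy":-0.0565,"dz":0,"ax":0,"ay":0,"az":0,"gripper":0.6},{"dx":0.151,"dy":-0.0565,"dz":0,"ax":0,"ay":0,"az":0,"gripper":0.6},{"dx":0.151,"dy":-0.0565,"dz":0,"ax":0,"ay":0,"az":0,"gripper":0.6},{"dx":0.151,"dy":-0.0565,"dz":0,"ax":0,"ay":0,"az":0,"gripper":0.6},{"dx":0.151,"dy":-0.0565,"dz":0,"ax":0,"ay":0,"az":0,"gripper":0.6},{"dx":0.151,"dy":-0.0565,"dz":0,"ax":0,"ay":0,"az":0,"gripper":0.6},{"dx":0.151,"dy":-0.0565,"dz":0,"ax":0,"ay":0,"az":0,"gripper":0.6},{"dx":0.151,"dy":-0.0565,"dz":0,"ax":0,"ay":0,"az":0,"gripper":0.6},{"dx":0,"dy":0,"dz":0,"ax":0,"ay":0,"az":0,"gripper":0.6}]}}

```text
clock: 13.38
eef_pos: [527.2, 16.7, 150.0]
tool_rot: [-3.14, -0.003, 1.435]
force: [0.1, -1.2, 0.7]
width: 51.4
gripper_force: 0.0
```

```bash
python3 - <<'E'
from h import *
go(527.8,10.4,51,-8.3)
E
```

```text
yaw now -7.8 turn az=0.006 (0.1 rows)  shift units [-0.021, 0.005, 0.33] rows>=2.0 force [ 0.1 -1.2  0.7] w 51.4 t 13.4 q7 0.19
```

{"method": "step_arm", "body": {"plan": [{"dx":0,"dy":0,"dz":0.07,"ax":0,"ay":0,"az":0,"gripper":0.6},{"dx":0,"dy":0,"dz":0.05,"ax":0,"ay":0,"az":0,"gripper":0.6},{"dx":0,"dy":0,"dz":0,"ax":0,"ay":0,"az":0,"gripper":0.6}]}}

```text
clock: 13.75
eef_pos: [527.3, 10.6, 112.9]
tool_rot: [-3.14, 0.001, 1.426]
force: [-0.4, -0.2, 0.6]
width: 51.5
gripper_force: 0.0
```

```bash
python3 - <<'E'
from h import *
go(527.8,10.4,51,-8.3)
E
```

```text
yaw now -8.3 turn az=-0.000 (0.0 rows)  shift units [-0.0, 0.002, 0.206] rows>=1.2 force [-0.4 -0.2  0.6] w 51.5 t 13.8 q7 0.22
```

{"method": "step_arm", "body": {"plan": [{"dx":0,"dy":0.002,"dz":0.1,"ax":0,"ay":0,"az":0,"gripper":0.6},{"dx":0,"dy":0,"dz":0.1,"ax":0,"ay":0,"az":0,"gripper":0.6},{"dx":0,"dy":0,"dz":0.006,"ax":0,"ay":0,"az":0,"gripper":0},{"dx":0,"dy":0,"dz":0,"ax":0,"ay":0,"az":0,"gripper":0},{"dx":0,"dy":0,"dz":0,"ax":0,"ay":0,"az":0,"gripper":0},{"dx":0,"dy":0,"dz":0,"ax":0,"ay":0,"az":0,"gripper":0},{"dx":0,"dy":0,"dz":-0.06,"ax":0,"ay":0,"az":0,"gripper":0},{"dx":0,"dy":0,"dz":-0.12,"ax":0,"ay":0,"az":0,"gripper":0},{"dx":0,"dy":0,"dz":-0.15,"ax":0,"ay":0,"az":0,"gripper":0},{"dx":-0.14,"dy":0.0227,"dz":0,"ax":0,"ay":0,"az":0,"gripper":0},{"dx":-0.14,"dy":0.0227,"dz":0,"ax":0,"ay":0,"az":0,"gripper":0},{"dx":-0.14,"dy":0.0227,"dz":0,"ax":0,"ay":0,"az":0,"gripper":0},{"dx":-0.14,"dy":0.0227,"dz":0,"ax":0,"ay":0,"az":0,"gripper":0},{"dx":-0.14,"dy":0.0227,"dz":0,"ax":0,"ay":0,"az":0,"gripper":0},{"dx":-0.14,"dy":0.0227,"dz":0,"ax":0,"ay":0,"az":0,"gripper":0},{"dx":-0.14,"dy":0.0227,"dz":0,"ax":0,"ay":0,"az":0,"gripper":0},{"dx":-0.14,"dy":0.0227,"dz":0,"ax":0,"ay":0,"az":0,"gripper":0},{"dx":-0.14,"dy":0.0227,"dz":0,"ax":0,"ay":0,"az":0,"gripper":0},{"dx":0,"dy":0,"dz":0.1,"ax":0,"ay":0,"az":0,"gripper":0},{"dx":0,"dy":0,"dz":0.1,"ax":0,"ay":0,"az":0,"gripper":0}]}}

```text
clock: 16.25
eef_pos: [534.8, -372.1, 90.7]
tool_rot: [3.141, 0.0, 1.426]
force: [1.2, 0.3, -3.2]
width: 26.3
gripper_force: 61.7
```

{"method": "step_arm", "body": {"plan": [{"dx":0,"dy":0,"dz":0.1,"ax":0,"ay":0,"az":0,"gripper":0},{"dx":0,"dy":0,"dz":0.058,"ax":0,"ay":0,"az":0,"gripper":0},{"dx":0,"dy":0,"dz":0,"ax":0,"ay":0,"az":0,"gripper":0.6},{"dx":0,"dy":0,"dz":0,"ax":0,"ay":0,"az":0,"gripper":0.6},{"dx":0,"dy":0,"dz":0,"ax":0,"ay":0,"az":0,"gripper":0.6},{"dx":0,"dy":0,"dz":-0.1,"ax":0,"ay":0,"az":0,"gripper":0.6},{"dx":0,"dy":0,"dz":-0.16,"ax":0,"ay":0,"az":0,"gripper":0.8},{"dx":0,"dy":0,"dz":-0.16,"ax":0,"ay":0,"az":0,"gripper":0.8},{"dx":0.16,"dy":-0.03,"dz":-0.05,"ax":0,"ay":0,"az":0,"gripper":0.8},{"dx":0.16,"dy":-0.03,"dz":-0.05,"ax":0,"ay":0,"az":0,"gripper":0.8},{"dx":0.16,"dy":-0.03,"dz":-0.05,"ax":0,"ay":0,"az":0,"gripper":0.8},{"dx":0.16,"dy":-0.03,"dz":-0.05,"ax":0,"ay":0,"az":0,"gripper":0.8},{"dx":0.16,"dy":-0.03,"dz":-0.05,"ax":0,"ay":0,"az":0,"gripper":0.8},{"dx":0.16,"dy":-0.03,"dz":-0.05,"ax":0,"ay":0,"az":0,"gripper":0.8},{"dx":0.16,"dy":-0.03,"dz":-0.05,"ax":0,"ay":0,"az":0,"gripper":0.8},{"dx":0.16,"dy":-0.03,"dz":-0.05,"ax":0,"ay":0,"az":0,"gripper":0.8},{"dx":0.16,"dy":-0.03,"dz":-0.05,"ax":0,"ay":0,"az":0,"gripper":0.8},{"dx":0.16,"dy":-0.03,"dz":-0.05,"ax":0,"ay":0,"az":0,"gripper":0.8},{"dx":0.16,"dy":-0.03,"dz":-0.05,"ax":0,"ay":0,"az":0,"gripper":0.8},{"dx":0.16,"dy":-0.03,"dz":-0.05,"ax":0,"ay":0,"az":0,"gripper":0.8}]}}

```text
clock: 18.75
eef_pos: [510.5, 215.5, 351.3]
tool_rot: [3.14, -0.001, 1.427]
force: [0.8, 0.1, -0.2]
width: 68.8
gripper_force: 0.0
```

{"method": "step_arm", "body": {"plan": [{"dx":0,"dy":0,"dz":0,"ax":0,"ay":0,"az":-0.105,"gripper":0.8},{"dx":0,"dy":0,"dz":0,"ax":0,"ay":0,"az":-0.105,"gripper":0.8},{"dx":0,"dy":0,"dz":0,"ax":0,"ay":0,"az":-0.105,"gripper":0.8},{"dx":0,"dy":0,"dz":0,"ax":0,"ay":0,"az":0,"gripper":0.8},{"dx":0,"dy":0,"dz":0,"ax":0,"ay":0,"az":0,"gripper":0.8}]}}

```text
clock: 19.38
eef_pos: [510.7, 213.8, 350.1]
tool_rot: [3.141, -0.0, 1.919]
force: [0.2, 0.6, 0.1]
width: 68.0
gripper_force: 0.0
```

```bash
cat >> h.py <<'E'
def hubs(im):
    "hub-like square tops at z 44..56: centre, yaw, size, colour spread"
    P=cloud(im); z=P[...,2]; m=((z>44)&(z<56)&(P[...,0]>250)&(P[...,1]>120)).astype(np.uint8)
    m=cv2.morphologyEx(m,cv2.MORPH_OPEN,np.ones((3,3)))
    n,L,st,_=cv2.connectedComponentsWithStats(m); out=[]
    for i in range(1,n):
        if st[i,4]<150: continue
        k=L==i; Q=np.ascontiguousarray(P[k][:,:2],dtype=np.float32); c=im["color"][k].mean(0)
        (cx,cy),(w,h),a=cv2.minAreaRect(Q)
        print(f"({cx:.1f},{cy:.1f}) {w:.1f}x{h:.1f} yaw {a:.1f} z {np.median(P[k][:,2]):.1f} pix {st[i,:4]} rgb {c.round()}")
E
python3 - <<'E'
from h import *
s,im=wrist();save("w4",im);print(s["eef_pos"],s["tool_rot"]);hubs(im)
E
```

```text
[510.68813279 213.847179   350.13287567] [ 3.14076207e+00 -2.61696912e-04  1.91884588e+00]
(389.0,305.0) 40.4x40.2 yaw 16.0 z 49.0 pix [193  52  33  37] rgb [227. 225. 227.]
(533.0,334.4) 17.7x40.1 yaw 41.3 z 49.2 pix [314  71  22  35] rgb [220. 218. 220.]
(620.9,308.9) 40.3x16.0 yaw 84.3 z 49.1 pix [368 117  24  32] rgb [210. 208. 210.]
(641.2,306.4) 40.3x24.6 yaw 84.5 z 48.8 pix [382 122  27  35] rgb [207. 205. 207.]
(866.5,246.3) 6.7x218.1 yaw 0.1 z 50.6 pix [479 163  81 137] rgb [153. 151. 152.]
(563.5,205.4) 40.0x17.7 yaw 79.3 z 49.0 pix [298 176  25  29] rgb [225. 157. 180.]
(983.1,153.1) 49.1x16.8 yaw 74.8 z 50.2 pix [540 298  20  30] rgb [146. 144. 145.]
(935.8,131.9) 75.1x4.0 yaw 0.8 z 52.8 pix [499 308  40  17] rgb [167. 165. 166.]
```

View pics/w4.png

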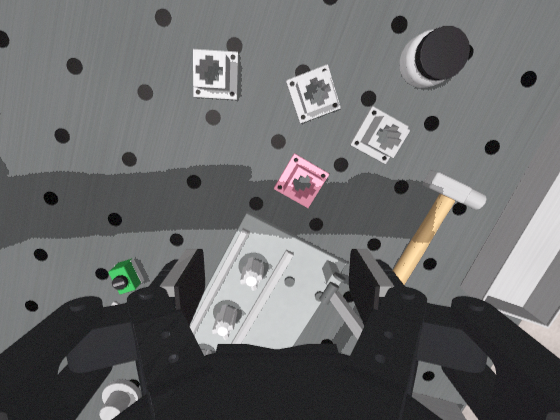

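The view shows hubs at (215,72), (313,93) and (380,135), with pink at (302,181). The thin bore walls split the masks, so I'll close them before labelling and also get the arbor angles from the earlier picture.

```bash
sed -i 's/m=cv2.morphologyEx(m,cv2.MORPH_OPEN,np.ones((3,3)))/raw=m>0; m=cv2.morphologyEx(m,cv2.MORPH_CLOSE,np.ones((19,19)))/; s/k=L==i; /k=(L==i)\&raw; /; s/if st\[i,4\]<150/if st[i,4]<400/' h.py
cat >> h.py <<'E'
ORG=np.array([515.73,-38.95]);YAW=-8.29
ARB=dict(a=np.array([502.08,-133.0]),b=ORG,c=np.array([529.46,54.93]))
def arbor(im,n):
    "tooth direction (world deg, mod 90) from points near the top, r 13..17"
    P=cloud(im).reshape(-1,3); d=P[:,:2]-ARB[n]; 
    Q=P[(np.hypot(*d.T)<18)&(P[:,2]>60)&(P[:,2]<70)]
    c,r=cv2.minEnclosingCircle(np.ascontiguousarray(Q[:,:2],dtype=np.float32)); d=Q[:,:2]-c; rr=np.hypot(*d.T)
    k=rr>12.5; th=np.arctan2(d[k,1],d[k,0]); z=np.exp(4j*th).mean()
    print(n,np.round(c,1),round(r,1),k.sum(),"tooth",round(np.degrees(np.angle(z))/4%90,1),"conc",round(abs(z),2))
E
python3 - <<'E'
from h import *
import pickle
im=pickle.load(open("w3.pkl","rb"))
for n in "abc":arbor(im,n)
s,im=wrist();hubs(im)
for n in "bc":arbor(im,n)
E
```

```text
a [ 502.1 -133.3] 15.7 37 tooth 57.1 conc 0.92
b [515.8 -39.1] 16.0 47 tooth 34.8 conc 0.92
c [529.4  54.8] 16.0 57 tooth 35.6 conc 0.92
(388.8,305.0) 40.2x40.5 yaw 16.4 z 49.0 pix [193  52  34  37] rgb [224. 223. 224.]
(524.3,327.1) 40.1x40.1 yaw 40.4 z 49.0 pix [297  70  40  43] rgb [222. 221. 223.]
(633.3,307.2) 40.0x40.7 yaw 82.6 z 48.8 pix [367 116  43  42] rgb [207. 205. 207.]
(866.8,246.7) 6.5x219.4 yaw 0.2 z 50.5 pix [478 162  82 139] rgb [153. 151. 152.]
(552.6,207.2) 40.2x40.3 yaw 79.9 z 49.0 pix [284 167  40  40] rgb [228. 163. 186.]
(948.1,136.8) 99.5x43.7 yaw 27.5 z 51.3 pix [494 298  66  31] rgb [153. 152. 153.]
b [515.7 -38.5] 16.3 29 tooth 35.5 conc 0.92
c [530.1  54.8] 16.1 25 tooth 34.5 conc 0.89
```

```bash
python3 - <<'E'
from h import *
go(524.3,327.1,100,40.4)
E
```

```text
yaw now 20.0 turn az=-0.227 (2.0 rows)  shift units [0.258, 0.279, 0.833] rows>=5.5 force [0.5 0.1 0.8] w 68.5 t 19.5 q7 0.06
```

{"method": "step_arm", "body": {"plan": [{"dx":0,"dy":0,"dz":0,"ax":0,"ay":0,"az":-0.076,"gripper":0.75},{"dx":0,"dy":0,"dz":0,"ax":0,"ay":0,"az":-0.076,"gripper":0.75},{"dx":0,"dy":0,"dz":0,"ax":0,"ay":0,"az":-0.075,"gripper":0.75},{"dx":0.043,"dy":0.0465,"dz":0.13,"ax":0,"ay":0,"az":0,"gripper":0.75},{"dx":0.043,"dy":0.0465,"dz":0.13,"ax":0,"ay":0,"az":0,"gripper":0.75},{"dx":0.043,"dy":0.0465,"dz":0.13,"ax":0,"ay":0,"az":0,"gripper":0.75},{"dx":0.043,"dy":0.0465,"dz":0.13,"ax":0,"ay":0,"az":0,"gripper":0.75},{"dx":0.043,"dy":0.0465,"dz":0.13,"ax":0,"ay":0,"az":0,"gripper":0.75},{"dx":0.043,"dy":0.0465,"dz":0.13,"ax":0,"ay":0,"az":0,"gripper":0.75},{"dx":0,"dy":0,"dz":0,"ax":0,"ay":0,"az":0,"gripper":0.75},{"dx":0,"dy":0,"dz":0,"ax":0,"ay":0,"az":0,"gripper":0.75}]}}

```text
clock: 20.85
eef_pos: [524.8, 326.5, 116.7]
tool_rot: [3.141, 0.001, 2.277]
force: [0.8, -0.3, 0.6]
width: 64.2
gripper_force: 0.0
```

```bash
python3 - <<'E'
from h import *
s,im=wrist();save("w5",im);print(s["eef_pos"]);hubs(im);go(524.3,327.1,38,40.4)
E
```

```text
[524.75131739 326.54235419 116.66186716]
(388.9,305.0) 42.0x40.5 yaw 16.8 z 48.8 pix [28 60 91 97] rgb [213. 212. 213.]
(524.4,327.4) 40.0x40.9 yaw 39.7 z 48.9 pix [245 195  65  63] rgb [209. 207. 209.]
(633.0,414.1) 23.8x58.0 yaw 16.3 z 50.4 pix [469 200  78  85] rgb [40. 39. 40.]
yaw now 40.5 turn az=0.001 (0.0 rows)  shift units [0.004, -0.002, 0.264] rows>=1.6 force [ 0.3 -0.9  0.2] w 63.5 t 20.9 q7 0.29
```

View pics/w5.png

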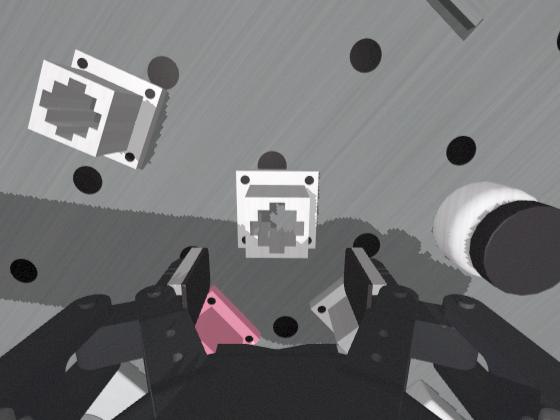

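The hub sits square between the fingers at (277,215), matching the measurement. Descending to grip it.

{"method": "step_arm", "body": {"plan": [{"dx":0.003,"dy":-0.002,"dz":0.1,"ax":0,"ay":0,"az":0,"gripper":0.75},{"dx":0,"dy":0,"dz":0.1,"ax":0,"ay":0,"az":0,"gripper":0.75},{"dx":0,"dy":0,"dz":0.062,"ax":0,"ay":0,"az":0,"gripper":0.75},{"dx":0,"dy":0,"dz":0,"ax":0,"ay":0,"az":0,"gripper":0},{"dx":0,"dy":0,"dz":0,"ax":0,"ay":0,"az":0,"gripper":0},{"dx":0,"dy":0,"dz":0,"ax":0,"ay":0,"az":0,"gripper":0},{"dx":0,"dy":0,"dz":0,"ax":0,"ay":0,"az":0,"gripper":0},{"dx":0,"dy":0,"dz":0,"ax":0,"ay":0,"az":0,"gripper":0},{"dx":0,"dy":0,"dz":-0.05,"ax":0,"ay":0,"az":0,"gripper":0},{"dx":0,"dy":0,"dz":-0.1,"ax":0,"ay":0,"az":0,"gripper":0},{"dx":0,"dy":0,"dz":-0.15,"ax":0,"ay":0,"az":0,"gripper":0},{"dx":0,"dy":0,"dz":-0.07,"ax":0,"ay":0,"az":0,"gripper":0}]}}

```text
clock: 22.4
eef_pos: [523.7, 328.1, 150.8]
tool_rot: [3.138, 0.0, 2.279]
force: [0.3, -0.6, -4.3]
width: 39.3
gripper_force: 61.5
```

```bash
python3 - <<'E'
from h import *
go(515.73,-38.95,130,35)
E
```

```text
yaw now 40.6 turn az=0.062 (0.6 rows)  shift units [-0.987, -0.724, 0.067] rows>=7.4 force [ 0.3 -0.6 -4.3] w 39.3 t 22.4 q7 0.28
```

{"method": "step_arm", "body": {"plan": [{"dx":0,"dy":0,"dz":0,"ax":0,"ay":0,"az":0.062,"gripper":0},{"dx":-0.11,"dy":-0.0805,"dz":0,"ax":0,"ay":0,"az":0,"gripper":0},{"dx":-0.11,"dy":-0.0805,"dz":0,"ax":0,"ay":0,"az":0,"gripper":0},{"dx":-0.11,"dy":-0.0805,"dz":0,"ax":0,"ay":0,"az":0,"gripper":0},{"dx":-0.11,"dy":-0.0805,"dz":0,"ax":0,"ay":0,"az":0,"gripper":0},{"dx":-0.11,"dy":-0.0805,"dz":0,"ax":0,"ay":0,"az":0,"gripper":0},{"dx":-0.11,"dy":-0.0805,"dz":0,"ax":0,"ay":0,"az":0,"gripper":0},{"dx":-0.11,"dy":-0.0805,"dz":0,"ax":0,"ay":0,"az":0,"gripper":0},{"dx":-0.11,"dy":-0.0805,"dz":0,"ax":0,"ay":0,"az":0,"gripper":0},{"dx":-0.107,"dy":-0.08,"dz":0,"ax":0,"ay":0,"az":0,"gripper":0},{"dx":0,"dy":0,"dz":0,"ax":0,"ay":0,"az":0,"gripper":0},{"dx":0,"dy":0,"dz":0,"ax":0,"ay":0,"az":0,"gripper":0},{"dx":0,"dy":0,"dz":0,"ax":0,"ay":0,"az":0,"gripper":0}]}}

```text
clock: 24.02
eef_pos: [514.6, -38.1, 148.1]
tool_rot: [3.141, -0.001, 2.183]
force: [0.3, -0.3, -4.5]
width: 39.0
gripper_force: 61.8
```

```bash
cat >> h.py <<'E'
def held(im):
    "hub held in the fingers: square top in tool axes (x,y from TCP) and world"
    s,T=tool(); P=cloud(im); t=(P-T[:3,3])@T[:3,:3]; 
    z=t[...,2]; k=(z>-17)&(z<-5)&(abs(t[...,1])<24)&(abs(t[...,0])<30)
    Q=t[k]; r=cv2.minAreaRect(np.ascontiguousarray(Q[:,:2],dtype=np.float32))
    print("held top in tool:",[np.round(v,1).tolist() for v in r],"z",np.median(Q[:,2]).round(1),"x range",np.percentile(Q[:,0],[0.5,99.5]).round(1),"y range",np.percentile(Q[:,1],[0.5,99.5]).round(1),k.sum())
E
python3 - <<'E'
from h import *
s,im=wrist();save("w6",im);held(im);arbor(im,"b");go(515.73,-38.95,90,35);print(s["eef_pos"])
E
```

```text
held top in tool: [[-0.7, -0.0], [41.6, 47.9], 0.1] z -11.0 x range [-20.6  19.8] y range [-23.2  23.2] 7461
b [0. 0.] 0.0 0 tooth nan conc nan
yaw now 35.1 turn az=0.001 (0.0 rows)  shift units [-0.004, 0.001, 0.193] rows>=1.2 force [ 0.  -0.5 -4.1] w 39.4 t 24.1 q7 0.8
[514.61038435 -38.0841444  148.06418296]h.py:42: RuntimeWarning: Mean of empty slice.
  k=rr>12.5; th=np.arctan2(d[k,1],d[k,0]); z=np.exp(4j*th).mean()
  ret = ret.dtype.type(ret / rcount)
```

View pics/w6.png

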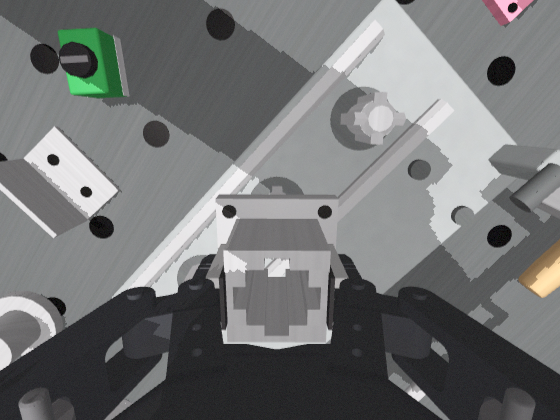

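The hub is held level and centred between the fingers at (277,290). Going down to the arbor top, then pushing on in small steps.

{"method": "step_arm", "body": {"plan": [{"dx":-0.003,"dy":0.001,"dz":0.07,"ax":0,"ay":0,"az":0,"gripper":0},{"dx":0,"dy":0,"dz":0.06,"ax":0,"ay":0,"az":0,"gripper":0},{"dx":0,"dy":0,"dz":0.02,"ax":0,"ay":0,"az":0,"gripper":0},{"dx":0,"dy":0,"dz":0.012,"ax":0,"ay":0,"az":0,"gripper":0},{"dx":0,"dy":0,"dz":0.01,"ax":0,"ay":0,"az":0,"gripper":0},{"dx":0,"dy":0,"dz":0.01,"ax":0,"ay":0,"az":0,"gripper":0},{"dx":0,"dy":0,"dz":0,"ax":0,"ay":0,"az":0,"gripper":0}]}}

```text
clock: 24.95
eef_pos: [515.2, -39.8, 93.3]
tool_rot: [-3.141, -0.001, 2.181]
force: [-0.1, 1.6, -4.3]
width: 39.0
gripper_force: 61.7
```

{"method": "step_arm", "body": {"plan": [{"dx":0,"dy":0,"dz":0.02,"ax":0,"ay":0,"az":0,"gripper":0},{"dx":0,"dy":0,"dz":0.02,"ax":0,"ay":0,"az":0,"gripper":0},{"dx":0,"dy":0,"dz":0.02,"ax":0,"ay":0,"az":0,"gripper":0},{"dx":0,"dy":0,"dz":0,"ax":0,"ay":0,"az":0,"gripper":0}]}}

```text
clock: 25.45
eef_pos: [515.2, -39.8, 74.7]
tool_rot: [-3.141, -0.001, 2.181]
force: [-0.5, 2.2, -5.8]
width: 39.5
gripper_force: 61.6
```

{"method": "step_arm", "body": {"plan": [{"dx":0,"dy":0,"dz":0,"ax":0,"ay":0,"az":0.08,"gripper":0},{"dx":0,"dy":0,"dz":0,"ax":0,"ay":0,"az":0.08,"gripper":0},{"dx":0,"dy":0,"dz":0,"ax":0,"ay":0,"az":0.08,"gripper":0},{"dx":0,"dy":0,"dz":0,"ax":0,"ay":0,"az":0.08,"gripper":0},{"dx":0,"dy":0,"dz":0,"ax":0,"ay":0,"az":0.08,"gripper":0},{"dx":0,"dy":0,"dz":0,"ax":0,"ay":0,"az":0.081,"gripper":0},{"dx":0,"dy":0,"dz":0,"ax":0,"ay":0,"az":0,"gripper":0}]}}

```text
clock: 26.32
eef_pos: [515.1, -39.4, 75.2]
tool_rot: [-3.141, -0.0, 1.428]
force: [-1.0, 3.4, -5.1]
width: 39.3
gripper_force: 61.5
```

```bash
python3 - <<'E'
from h import *
s,im=wrist();held(im);go(515.73,-38.95,53,-8.29);print(s["torque"])
E
```

```text
held top in tool: [[-0.4, -0.1], [41.9, 48.0], 0.4] z -10.9 x range [-20.4  20.1] y range [-23.1  23.2] 7498
yaw now -8.1 turn az=0.002 (0.0 rows)  shift units [0.002, 0.002, 0.074] rows>=0.4 force [-0.3  3.8 -5.3] w 39.2 t 26.4 q7 0.36
[0.88552549 0.16268225 0.06975868]
```

{"method": "step_arm", "body": {"plan": [{"dx":0.002,"dy":0.002,"dz":0.02,"ax":0,"ay":0,"az":0.002,"gripper":0},{"dx":0,"dy":0,"dz":0.02,"ax":0,"ay":0,"az":0,"gripper":0},{"dx":0,"dy":0,"dz":0.017,"ax":0,"ay":0,"az":0,"gripper":0},{"dx":0,"dy":0,"dz":0.01,"ax":0,"ay":0,"az":0,"gripper":0},{"dx":0,"dy":0,"dz":0.004,"ax":0,"ay":0,"az":0,"gripper":0},{"dx":0,"dy":0,"dz":0,"ax":0,"ay":0,"az":0,"gripper":0}]}}

```text
clock: 27.12
eef_pos: [516.3, -39.6, 53.9]
tool_rot: [3.141, 0.0, 1.423]
force: [0.3, 3.2, -5.8]
width: 39.4
gripper_force: 61.6
```

{"method": "step_arm", "body": {"plan": [{"dx":0,"dy":0,"dz":0.005,"ax":0,"ay":0,"az":0,"gripper":0},{"dx":0,"dy":0,"dz":0,"ax":0,"ay":0,"az":0,"gripper":0}]}}

```text
clock: 27.38
eef_pos: [516.3, -39.6, 52.9]
tool_rot: [3.141, -0.0, 1.422]
force: [-0.5, 4.3, 1.4]
width: 39.4
gripper_force: 62.0
```

{"method": "step_arm", "body": {"plan": [{"dx":0,"dy":0,"dz":0,"ax":0,"ay":0,"az":0,"gripper":0.75},{"dx":0,"dy":0,"dz":0,"ax":0,"ay":0,"az":0,"gripper":0.75},{"dx":0,"dy":0,"dz":0,"ax":0,"ay":0,"az":0,"gripper":0.75},{"dx":0,"dy":0,"dz":-0.05,"ax":0,"ay":0,"az":0,"gripper":0.75},{"dx":0,"dy":0,"dz":-0.15,"ax":0,"ay":0,"az":0,"gripper":0.75},{"dx":0,"dy":0,"dz":-0.15,"ax":0,"ay":0,"az":0,"gripper":0.75},{"dx":0,"dy":0,"dz":-0.15,"ax":0,"ay":0,"az":0,"gripper":0.75},{"dx":0.136,"dy":0.011,"dz":-0.05,"ax":0,"ay":0,"az":0,"gripper":0.75},{"dx":0.136,"dy":0.011,"dz":-0.05,"ax":0,"ay":0,"az":0,"gripper":0.75},{"dx":0.136,"dy":0.011,"dz":-0.05,"ax":0,"ay":0,"az":0,"gripper":0.75},{"dx":0.136,"dy":0.011,"dz":-0.05,"ax":0,"ay":0,"az":0,"gripper":0.75},{"dx":0.136,"dy":0.011,"dz":-0.05,"ax":0,"ay":0,"az":0,"gripper":0.75},{"dx":0.136,"dy":0.011,"dz":-0.05,"ax":0,"ay":0,"az":0,"gripper":0.75},{"dx":0.136,"dy":0.011,"dz":-0.05,"ax":0,"ay":0,"az":0,"gripper":0.75},{"dx":0,"dy":0,"dz":0,"ax":0,"ay":0,"az":0,"gripper":0.75},{"dx":0,"dy":0,"dz":0,"ax":0,"ay":0,"az":0,"gripper":0.75},{"dx":0,"dy":0,"dz":0,"ax":0,"ay":0,"az":0,"gripper":0.75}]}}

```text
clock: 29.5
eef_pos: [580.9, 237.6, 307.8]
tool_rot: [-3.141, 0.001, 1.42]
force: [0.2, -0.1, 0.1]
width: 64.4
gripper_force: 0.0
```

```bash
python3 - <<'E'
from h import *
s,im=wrist();save("w7",im);print(s["eef_pos"],s["force"]);hubs(im);go(633.3,307.2,100,-7.4)
P=cloud(im).reshape(-1,3);d=P[:,:2]-ORG;Q=P[(abs(d)<22).all(1)&(P[:,2]>55)&(P[:,2]<90)]
print("hub on b top z",np.median(Q[:,2]) if len(Q) else None,len(Q),cv2.minAreaRect(np.float32(Q[:,:2])) if len(Q) else 0)
E
```

```text
[580.89679521 237.61629473 307.75906768] [ 0.17883462 -0.12756145  0.13479052]
(867.8,252.9) 62.8x262.6 yaw 13.5 z 51.3 pix [508   0  52 229] rgb [152. 150. 151.]
(633.4,307.2) 40.0x39.9 yaw 82.5 z 49.1 pix [295  93  35  37] rgb [226. 224. 226.]
(388.7,304.7) 41.6x40.2 yaw 16.5 z 49.0 pix [ 85 123  49  45] rgb [203. 201. 202.]
(552.7,206.8) 40.6x39.2 yaw 80.2 z 49.0 pix [242 188  32  33] rgb [203. 131. 153.]
yaw now -8.6 turn az=-0.014 (0.1 rows)  shift units [0.252, 0.144, 0.692] rows>=4.5 force [-0.   0.9 -0.2] w 63.8 t 29.6 q7 -0.3
hub on b top z None 0 0
```

{"method": "step_arm", "body": {"plan": [{"dx":0.05,"dy":0.029,"dz":0.13,"ax":0,"ay":0,"az":-0.012,"gripper":0.75},{"dx":0.05,"dy":0.029,"dz":0.13,"ax":0,"ay":0,"az":0,"gripper":0.75},{"dx":0.05,"dy":0.029,"dz":0.13,"ax":0,"ay":0,"az":0,"gripper":0.75},{"dx":0.05,"dy":0.029,"dz":0.13,"ax":0,"ay":0,"az":0,"gripper":0.75},{"dx":0.052,"dy":0.029,"dz":0.13,"ax":0,"ay":0,"az":0,"gripper":0.75},{"dx":0,"dy":0,"dz":0,"ax":0,"ay":0,"az":0,"gripper":0.75},{"dx":0,"dy":0,"dz":0,"ax":0,"ay":0,"az":0,"gripper":0.75}]}}

```text
clock: 30.42
eef_pos: [635.0, 307.2, 113.8]
tool_rot: [3.14, 0.0, 1.44]
force: [-0.0, 0.0, 0.4]
width: 64.0
gripper_force: 0.0
```

```bash
python3 - <<'E'
from h import *
s,im=wrist();hubs(im);go(633.4,307.2,38,-7.5)
E
```

```text
(633.5,307.1) 41.1x40.0 yaw 82.5 z 48.9 pix [241 198  66  64] rgb [201. 199. 201.]
yaw now -7.5 turn az=-0.000 (0.0 rows)  shift units [-0.002, -0.007, 0.255] rows>=1.5 force [ 0.4  0.1 -0.1] w 64.5 t 30.5 q7 -0.27
```

{"method": "step_arm", "body": {"plan": [{"dx":-0.002,"dy":-0.006,"dz":0.1,"ax":0,"ay":0,"az":0,"gripper":0.75},{"dx":0,"dy":0,"dz":0.1,"ax":0,"ay":0,"az":0,"gripper":0.75},{"dx":0,"dy":0,"dz":0.055,"ax":0,"ay":0,"az":0,"gripper":0.75},{"dx":0,"dy":0,"dz":0,"ax":0,"ay":0,"az":0,"gripper":0},{"dx":0,"dy":0,"dz":0,"ax":0,"ay":0,"az":0,"gripper":0},{"dx":0,"dy":0,"dz":0,"ax":0,"ay":0,"az":0,"gripper":0},{"dx":0,"dy":0,"dz":0,"ax":0,"ay":0,"az":0,"gripper":0},{"dx":0,"dy":0,"dz":0,"ax":0,"ay":0,"az":0,"gripper":0},{"dx":0,"dy":0,"dz":-0.05,"ax":0,"ay":0,"az":0,"gripper":0},{"dx":0,"dy":0,"dz":-0.1,"ax":0,"ay":0,"az":0,"gripper":0},{"dx":0,"dy":0,"dz":-0.15,"ax":0,"ay":0,"az":0,"gripper":0},{"dx":0,"dy":0,"dz":-0.09,"ax":0,"ay":0,"az":0,"gripper":0}]}}

```text
clock: 31.98
eef_pos: [633.0, 308.4, 155.6]
tool_rot: [3.14, -0.001, 1.441]
force: [0.6, 0.0, -3.6]
width: 39.0
gripper_force: 61.2
```

```bash
python3 - <<'E'
from h import *
go(502.08,-133.2,150,-7.5);go(502.08,-133.2,150,-32.9)
E
```

```text
yaw now -7.4 turn az=0.001 (0.0 rows)  shift units [-1.516, -0.24, 0.017] rows>=9.2 force [ 0.6  0.  -3.6] w 39.0 t 32.0 q7 -0.29
yaw now -7.4 turn az=0.283 (2.5 rows)  shift units [-1.473, 0.433, 0.017] rows>=9.2 force [ 0.6  0.  -3.6] w 39.0 t 32.0 q7 -0.29
```

{"method": "step_arm", "body": {"plan": [{"dx":-0.138,"dy":-0.06,"dz":0,"ax":0,"ay":0,"az":0,"gripper":0},{"dx":-0.138,"dy":-0.06,"dz":0,"ax":0,"ay":0,"az":0,"gripper":0},{"dx":-0.138,"dy":-0.06,"dz":0,"ax":0,"ay":0,"az":0,"gripper":0},{"dx":-0.138,"dy":-0.06,"dz":0,"ax":0,"ay":0,"az":0,"gripper":0},{"dx":-0.138,"dy":0,"dz":0,"ax":0,"ay":0,"az":0,"gripper":0},{"dx":-0.138,"dy":0,"dz":0,"ax":0,"ay":0,"az":0,"gripper":0},{"dx":-0.138,"dy":0,"dz":0,"ax":0,"ay":0,"az":0,"gripper":0},{"dx":-0.138,"dy":0,"dz":0,"ax":0,"ay":0,"az":0,"gripper":0},{"dx":-0.138,"dy":0,"dz":0,"ax":0,"ay":0,"az":0,"gripper":0},{"dx":-0.138,"dy":0,"dz":0,"ax":0,"ay":0,"az":0,"gripper":0},{"dx":-0.136,"dy":0,"dz":0,"ax":0,"ay":0,"az":0,"gripper":0},{"dx":0,"dy":0,"dz":0,"ax":0,"ay":0,"az":0.094,"gripper":0},{"dx":0,"dy":0,"dz":0,"ax":0,"ay":0,"az":0.094,"gripper":0},{"dx":0,"dy":0,"dz":0,"ax":0,"ay":0,"az":0.094,"gripper":0},{"dx":0,"dy":0,"dz":0,"ax":0,"ay":0,"az":0,"gripper":0},{"dx":0,"dy":0,"dz":0,"ax":0,"ay":0,"az":0,"gripper":0}]}}

```text
clock: 33.98
eef_pos: [502.3, -133.3, 153.3]
tool_rot: [-3.142, -0.0, 1.001]
force: [-0.3, 0.0, -3.6]
width: 39.5
gripper_force: 61.5
```

```bash
python3 - <<'E'
from h import *
s,im=wrist();held(im);go(502.08,-133.2,103,-32.9)
P=cloud(im).reshape(-1,3);d=P[:,:2]-ORG;Q=P[(np.hypot(*d.T)<30)&(P[:,2]>55)&(P[:,2]<90)]
print("hub on b top z",np.median(Q[:,2]) if len(Q) else None,len(Q),cv2.minAreaRect(np.float32(Q[:,:2])) if len(Q) else 0)
E
```

```text
held top in tool: [[-0.2, 0.1], [47.9, 41.5], 89.7] z -11.7 x range [-20.2  20.1] y range [-22.9  23.1] 7670
yaw now -32.7 turn az=0.002 (0.0 rows)  shift units [-0.0, -0.001, 0.167] rows>=1.0 force [-0.3 -0.8 -4.1] w 39.2 t 34.0 q7 0.13
hub on b top z 63.20449931486071 4114 ((516.3255615234375, -39.93465042114258), (40.33121109008789, 40.38749694824219), 81.72746276855469)
```

Hub b is home: its top reads 63 mm with the known bias of about 2 mm, and it is square to the rails. Now arbor a.

{"method": "step_arm", "body": {"plan": [{"dx":0,"dy":0,"dz":0.08,"ax":0,"ay":0,"az":0.002,"gripper":0},{"dx":0,"dy":0,"dz":0.07,"ax":0,"ay":0,"az":0,"gripper":0},{"dx":0,"dy":0,"dz":0.017,"ax":0,"ay":0,"az":0,"gripper":0},{"dx":0,"dy":0,"dz":0.012,"ax":0,"ay":0,"az":0,"gripper":0},{"dx":0,"dy":0,"dz":0.01,"ax":0,"ay":0,"az":0,"gripper":0},{"dx":0,"dy":0,"dz":0.01,"ax":0,"ay":0,"az":0,"gripper":0},{"dx":0,"dy":0,"dz":0,"ax":0,"ay":0,"az":0,"gripper":0}]}}

```text
clock: 34.9
eef_pos: [502.3, -133.3, 93.4]
tool_rot: [-3.141, -0.0, 0.995]
force: [-0.8, 0.5, -3.5]
width: 39.2
gripper_force: 61.6
```

{"method": "step_arm", "body": {"plan": [{"dx":0,"dy":0,"dz":0.02,"ax":0,"ay":0,"az":0,"gripper":0},{"dx":0,"dy":0,"dz":0.02,"ax":0,"ay":0,"az":0,"gripper":0},{"dx":0,"dy":0,"dz":0.02,"ax":0,"ay":0,"az":0,"gripper":0},{"dx":0,"dy":0,"dz":0,"ax":0,"ay":0,"az":-0.07,"gripper":0},{"dx":0,"dy":0,"dz":0,"ax":0,"ay":0,"az":-0.07,"gripper":0},{"dx":0,"dy":0,"dz":0,"ax":0,"ay":0,"az":-0.07,"gripper":0},{"dx":0,"dy":0,"dz":0,"ax":0,"ay":0,"az":-0.066,"gripper":0},{"dx":0,"dy":0,"dz":0,"ax":0,"ay":0,"az":0,"gripper":0}]}}

```text
clock: 35.9
eef_pos: [502.0, -132.8, 74.9]
tool_rot: [-3.141, -0.001, 1.428]
force: [-0.9, 3.1, -4.3]
width: 39.6
gripper_force: 61.2
```

```bash
python3 - <<'E'
from h import *
s,im=wrist();held(im);go(502.08,-133.2,53,-8.29)
E
```

```text
held top in tool: [[-0.3, 0.3], [47.9, 41.7], 88.6] z -11.6 x range [-20.5  19.9] y range [-23.   23.2] 7677
yaw now -8.2 turn az=0.001 (0.0 rows)  shift units [-0.001, 0.0, 0.073] rows>=0.4 force [ 1.   2.6 -4.7] w 39.2 t 36.0 q7 0.49
```

{"method": "step_arm", "body": {"plan": [{"dx":0,"dy":0,"dz":0.02,"ax":0,"ay":0,"az":0,"gripper":0},{"dx":0,"dy":0,"dz":0.02,"ax":0,"ay":0,"az":0,"gripper":0},{"dx":0,"dy":0,"dz":0.02,"ax":0,"ay":0,"az":0,"gripper":0},{"dx":0,"dy":0,"dz":0.01,"ax":0,"ay":0,"az":0,"gripper":0},{"dx":0,"dy":0,"dz":0.006,"ax":0,"ay":0,"az":0,"gripper":0},{"dx":0,"dy":0,"dz":0,"ax":0,"ay":0,"az":0,"gripper":0}]}}

```text
clock: 36.7
eef_pos: [502.4, -133.4, 52.4]
tool_rot: [3.141, -0.0, 1.429]
force: [0.9, 4.4, -5.4]
width: 39.2
gripper_force: 61.4
```

{"method": "step_arm", "body": {"plan": [{"dx":0,"dy":0,"dz":0.004,"ax":0,"ay":0,"az":0,"gripper":0},{"dx":0,"dy":0,"dz":0,"ax":0,"ay":0,"az":0,"gripper":0}]}}

```text
clock: 36.95
eef_pos: [502.4, -133.3, 52.2]
tool_rot: [3.141, -0.001, 1.429]
force: [-1.7, 5.8, 6.2]
width: 39.6
gripper_force: 62.5
```

{"method": "step_arm", "body": {"plan": [{"dx":0,"dy":0,"dz":0,"ax":0,"ay":0,"az":0,"gripper":0.75},{"dx":0,"dy":0,"dz":0,"ax":0,"ay":0,"az":0,"gripper":0.75},{"dx":0,"dy":0,"dz":0,"ax":0,"ay":0,"az":0,"gripper":0.75},{"dx":0,"dy":0,"dz":-0.05,"ax":0,"ay":0,"az":0,"gripper":0.75},{"dx":0,"dy":0,"dz":-0.15,"ax":0,"ay":0,"az":0,"gripper":0.75},{"dx":0,"dy":0,"dz":-0.15,"ax":0,"ay":0,"az":0,"gripper":0.75},{"dx":0,"dy":0,"dz":-0.15,"ax":0,"ay":0,"az":0,"gripper":0.75},{"dx":0.146,"dy":-0.047,"dz":-0.02,"ax":0,"ay":0,"az":0,"gripper":0.75},{"dx":0.146,"dy":-0.047,"dz":-0.02,"ax":0,"ay":0,"az":0,"gripper":0.75},{"dx":0.146,"dy":-0.047,"dz":-0.02,"ax":0,"ay":0,"az":0,"gripper":0.75},{"dx":0.146,"dy":-0.047,"dz":-0.02,"ax":0,"ay":0,"az":0,"gripper":0.75},{"dx":0.146,"dy":-0.047,"dz":-0.02,"ax":0,"ay":0,"az":0,"gripper":0.75},{"dx":0.146,"dy":-0.047,"dz":-0.02,"ax":0,"ay":0,"az":0,"gripper":0.75},{"dx":0.146,"dy":-0.047,"dz":-0.02,"ax":0,"ay":0,"az":0,"gripper":0.75},{"dx":0.146,"dy":-0.047,"dz":-0.02,"ax":0,"ay":0,"az":0,"gripper":0.75},{"dx":0,"dy":0,"dz":0,"ax":0,"ay":0,"az":-0.1,"gripper":0.75},{"dx":0,"dy":0,"dz":0,"ax":0,"ay":0,"az":-0.1,"gripper":0.75},{"dx":0,"dy":0,"dz":0,"ax":0,"ay":0,"az":-0.074,"gripper":0.75},{"dx":0,"dy":0,"dz":0,"ax":0,"ay":0,"az":0,"gripper":0.75},{"dx":0,"dy":0,"dz":0,"ax":0,"ay":0,"az":0,"gripper":0.75}]}}

```text
clock: 39.45
eef_pos: [440.3, 229.1, 249.8]
tool_rot: [3.141, -0.0, 1.857]
force: [-0.0, 0.7, 0.5]
width: 64.1
gripper_force: 0.0
```

```bash
python3 - <<'E'
from h import *
s,im=wrist();print(s["eef_pos"]);hubs(im);go(388.8,305,100,16.5)
E
```

```text
[440.27038117 229.13961563 249.84278644]
(635.6,411.4) 27.0x59.1 yaw 27.1 z 50.5 pix [513  25  34  68] rgb [45. 43. 45.]
(388.6,305.4) 40.2x39.6 yaw 16.4 z 49.0 pix [226  76  43  44] rgb [249. 249. 249.]
(552.4,207.3) 40.3x41.1 yaw 80.3 z 48.8 pix [344 210  52  48] rgb [233. 157. 181.]
yaw now 16.4 turn az=-0.001 (0.0 rows)  shift units [0.291, -0.093, 0.499] rows>=3.5 force [ 0.6 -0.6  1.3] w 63.9 t 39.5 q7 -0.03
```

{"method": "step_arm", "body": {"plan": [{"dx":0.073,"dy":-0.023,"dz":0.11,"ax":0,"ay":0,"az":0,"gripper":0.75},{"dx":0.073,"dy":-0.023,"dz":0.11,"ax":0,"ay":0,"az":0,"gripper":0.75},{"dx":0.073,"dy":-0.023,"dz":0.11,"ax":0,"ay":0,"az":0,"gripper":0.75},{"dx":0.073,"dy":-0.024,"dz":0.11,"ax":0,"ay":0,"az":0,"gripper":0.75},{"dx":0,"dy":0,"dz":0,"ax":0,"ay":0,"az":0,"gripper":0.75},{"dx":0,"dy":0,"dz":0,"ax":0,"ay":0,"az":0,"gripper":0.75}]}}

```text
clock: 40.25
eef_pos: [389.7, 304.8, 118.2]
tool_rot: [3.14, 0.001, 1.858]
force: [-0.3, -0.4, -0.2]
width: 64.0
gripper_force: 0.0
```

```bash
python3 - <<'E'
from h import *
s,im=wrist();hubs(im);go(388.7,305.2,38.2,16.4)
E
```

```text
(388.8,305.2) 40.1x40.8 yaw 16.9 z 48.9 pix [243 195  64  63] rgb [219. 218. 219.]
(547.6,206.0) 25.9x47.8 yaw 54.1 z 48.3 pix [415 371  54  49] rgb [231. 175. 200.]
yaw now 16.4 turn az=0.000 (0.0 rows)  shift units [0.003, -0.005, 0.268] rows>=1.6 force [-1.2  0.1 -0. ] w 64.3 t 40.3 q7 -0.09
```

{"method": "step_arm", "body": {"plan": [{"dx":0.003,"dy":-0.004,"dz":0.1,"ax":0,"ay":0,"az":0,"gripper":0.75},{"dx":0,"dy":0,"dz":0.1,"ax":0,"ay":0,"az":0,"gripper":0.75},{"dx":0,"dy":0,"dz":0.067,"ax":0,"ay":0,"az":0,"gripper":0.75},{"dx":0,"dy":0,"dz":0,"ax":0,"ay":0,"az":0,"gripper":0},{"dx":0,"dy":0,"dz":0,"ax":0,"ay":0,"az":0,"gripper":0},{"dx":0,"dy":0,"dz":0,"ax":0,"ay":0,"az":0,"gripper":0},{"dx":0,"dy":0,"dz":0,"ax":0,"ay":0,"az":0,"gripper":0},{"dx":0,"dy":0,"dz":0,"ax":0,"ay":0,"az":0,"gripper":0},{"dx":0,"dy":0,"dz":-0.05,"ax":0,"ay":0,"az":0,"gripper":0},{"dx":0,"dy":0,"dz":-0.1,"ax":0,"ay":0,"az":0,"gripper":0},{"dx":0,"dy":0,"dz":-0.15,"ax":0,"ay":0,"az":0,"gripper":0},{"dx":0,"dy":0,"dz":-0.08,"ax":0,"ay":0,"az":0,"gripper":0}]}}

```text
clock: 41.8
eef_pos: [387.2, 306.4, 153.8]
tool_rot: [3.14, -0.001, 1.859]
force: [-0.0, 0.3, -4.7]
width: 39.5
gripper_force: 62.0
```

```bash
python3 - <<'E'
from h import *
go(529.6,54.87,150,16.4);go(529.6,54.87,150,35.2)
E
```

```text
yaw now 16.5 turn az=0.002 (0.0 rows)  shift units [-0.938, 0.218, 0.012] rows>=5.8 force [-0.   0.3 -4.7] w 39.5 t 41.8 q7 -0.11
yaw now 16.5 turn az=-0.207 (1.9 rows)  shift units [-0.959, -0.096, 0.012] rows>=5.8 force [-0.   0.3 -4.7] w 39.5 t 41.8 q7 -0.11
```

{"method": "step_arm", "body": {"plan": [{"dx":0,"dy":0,"dz":0,"ax":0,"ay":0,"az":-0.07,"gripper":0},{"dx":0,"dy":0,"dz":0,"ax":0,"ay":0,"az":-0.07,"gripper":0},{"dx":0,"dy":0,"dz":0,"ax":0,"ay":0,"az":-0.067,"gripper":0},{"dx":-0.12,"dy":-0.012,"dz":0,"ax":0,"ay":0,"az":0,"gripper":0},{"dx":-0.12,"dy":-0.012,"dz":0,"ax":0,"ay":0,"az":0,"gripper":0},{"dx":-0.12,"dy":-0.012,"dz":0,"ax":0,"ay":0,"az":0,"gripper":0},{"dx":-0.12,"dy":-0.012,"dz":0,"ax":0,"ay":0,"az":0,"gripper":0},{"dx":-0.12,"dy":-0.012,"dz":0,"ax":0,"ay":0,"az":0,"gripper":0},{"dx":-0.12,"dy":-0.012,"dz":0,"ax":0,"ay":0,"az":0,"gripper":0},{"dx":-0.12,"dy":-0.012,"dz":0,"ax":0,"ay":0,"az":0,"gripper":0},{"dx":-0.119,"dy":-0.012,"dz":0,"ax":0,"ay":0,"az":0,"gripper":0},{"dx":0,"dy":0,"dz":0,"ax":0,"ay":0,"az":0,"gripper":0},{"dx":0,"dy":0,"dz":0,"ax":0,"ay":0,"az":0,"gripper":0},{"dx":0,"dy":0,"dz":0,"ax":0,"ay":0,"az":0,"gripper":0}]}}

```text
clock: 43.55
eef_pos: [528.4, 55.5, 151.4]
tool_rot: [-3.141, -0.001, 2.186]
force: [0.5, 0.9, -4.8]
width: 39.2
gripper_force: 61.7
```

```bash
python3 - <<'E'
from h import *
s,im=wrist();held(im);go(529.6,54.87,103,35.2);print(s["eef_pos"])
E
```

```text
held top in tool: [[-0.1, -0.0], [41.2, 48.0], 0.2] z -10.6 x range [-20.   20.2] y range [-23.   23.2] 7253
yaw now 35.3 turn az=0.001 (0.0 rows)  shift units [-0.004, 0.002, 0.161] rows>=1.0 force [ 0.4  1.1 -4.8] w 39.5 t 43.6 q7 0.61
[528.39700442  55.51024418 151.35980833]
```

{"method": "step_arm", "body": {"plan": [{"dx":-0.004,"dy":0.002,"dz":0.08,"ax":0,"ay":0,"az":0,"gripper":0},{"dx":0,"dy":0,"dz":0.065,"ax":0,"ay":0,"az":0,"gripper":0},{"dx":0,"dy":0,"dz":0.016,"ax":0,"ay":0,"az":0,"gripper":0},{"dx":0,"dy":0,"dz":0.012,"ax":0,"ay":0,"az":0,"gripper":0},{"dx":0,"dy":0,"dz":0.01,"ax":0,"ay":0,"az":0,"gripper":0},{"dx":0,"dy":0,"dz":0.01,"ax":0,"ay":0,"az":0,"gripper":0},{"dx":0,"dy":0,"dz":0,"ax":0,"ay":0,"az":0,"gripper":0}]}}

```text
clock: 44.48
eef_pos: [530.0, 54.4, 93.3]
tool_rot: [-3.141, -0.001, 2.185]
force: [-2.1, 3.7, -5.0]
width: 39.3
gripper_force: 61.8
```

{"method": "step_arm", "body": {"plan": [{"dx":0,"dy":0,"dz":0.02,"ax":0,"ay":0,"az":0,"gripper":0},{"dx":0,"dy":0,"dz":0.02,"ax":0,"ay":0,"az":0,"gripper":0},{"dx":0,"dy":0,"dz":0.02,"ax":0,"ay":0,"az":0,"gripper":0},{"dx":0,"dy":0,"dz":0,"ax":0,"ay":0,"az":0.08,"gripper":0},{"dx":0,"dy":0,"dz":0,"ax":0,"ay":0,"az":0.08,"gripper":0},{"dx":0,"dy":0,"dz":0,"ax":0,"ay":0,"az":0.08,"gripper":0},{"dx":0,"dy":0,"dz":0,"ax":0,"ay":0,"az":0.08,"gripper":0},{"dx":0,"dy":0,"dz":0,"ax":0,"ay":0,"az":0.08,"gripper":0},{"dx":0,"dy":0,"dz":0,"ax":0,"ay":0,"az":0.084,"gripper":0},{"dx":0,"dy":0,"dz":0,"ax":0,"ay":0,"az":0,"gripper":0}]}}

```text
clock: 45.72
eef_pos: [530.1, 54.1, 75.2]
tool_rot: [-3.141, -0.0, 1.426]
force: [-1.4, 4.4, -5.1]
width: 39.1
gripper_force: 61.7
```

```bash
python3 - <<'E'
from h import *
s,im=wrist();held(im);go(529.6,54.87,53,-8.29)
E
```

```text
held top in tool: [[-0.0, 0.0], [48.0, 41.1], 89.9] z -10.6 x range [-20.   20.3] y range [-23.   23.3] 7295
yaw now -8.2 turn az=0.001 (0.0 rows)  shift units [0.002, -0.002, 0.074] rows>=0.4 force [-1.8  3.8 -5.1] w 39.1 t 45.8 q7 0.16
```

{"method": "step_arm", "body": {"plan": [{"dx":0.002,"dy":-0.002,"dz":0.02,"ax":0,"ay":0,"az":0,"gripper":0},{"dx":0,"dy":0,"dz":0.02,"ax":0,"ay":0,"az":0,"gripper":0},{"dx":0,"dy":0,"dz":0.018,"ax":0,"ay":0,"az":0,"gripper":0},{"dx":0,"dy":0,"dz":0.01,"ax":0,"ay":0,"az":0,"gripper":0},{"dx":0,"dy":0,"dz":0.005,"ax":0,"ay":0,"az":0,"gripper":0},{"dx":0,"dy":0,"dz":0,"ax":0,"ay":0,"az":0,"gripper":0}]}}

```text
clock: 46.52
eef_pos: [530.1, 54.2, 53.4]
tool_rot: [3.141, -0.0, 1.424]
force: [-0.8, 4.4, -5.2]
width: 39.3
gripper_force: 61.7
```

{"method": "step_arm", "body": {"plan": [{"dx":0,"dy":0,"dz":0.005,"ax":0,"ay":0,"az":0,"gripper":0},{"dx":0,"dy":0,"dz":0,"ax":0,"ay":0,"az":0,"gripper":0}]}}

```text
clock: 46.78
eef_pos: [530.0, 54.2, 53.3]
tool_rot: [3.141, -0.001, 1.424]
force: [-4.4, 4.8, 9.2]
width: 39.1
gripper_force: 63.5
```

{"method": "step_arm", "body": {"plan": [{"dx":0,"dy":0,"dz":0,"ax":0,"ay":0,"az":0,"gripper":0.75},{"dx":0,"dy":0,"dz":0,"ax":0,"ay":0,"az":0,"gripper":0.75},{"dx":0,"dy":0,"dz":0,"ax":0,"ay":0,"az":0,"gripper":0.75},{"dx":0,"dy":0,"dz":-0.05,"ax":0,"ay":0,"az":0,"gripper":0.75},{"dx":0,"dy":0,"dz":-0.15,"ax":0,"ay":0,"az":0,"gripper":0.75},{"dx":0,"dy":0,"dz":-0.15,"ax":0,"ay":0,"az":0,"gripper":0.75},{"dx":0,"dy":0,"dz":-0.15,"ax":0,"ay":0,"az":0,"gripper":0.75},{"dx":-0.119,"dy":-0.02,"dz":-0.1,"ax":0,"ay":0,"az":0,"gripper":0.4},{"dx":-0.119,"dy":-0.02,"dz":-0.1,"ax":0,"ay":0,"az":0,"gripper":0.4},{"dx":-0.119,"dy":-0.02,"dz":-0.1,"ax":0,"ay":0,"az":0,"gripper":0.4},{"dx":-0.119,"dy":-0.02,"dz":-0.1,"ax":0,"ay":0,"az":0,"gripper":0.4},{"dx":0,"dy":0,"dz":0,"ax":0,"ay":0,"az":0,"gripper":0.4},{"dx":0,"dy":0,"dz":0,"ax":0,"ay":0,"az":0,"gripper":0.4}]}}

```text
clock: 48.4
eef_pos: [485.1, -83.0, 322.2]
tool_rot: [3.141, -0.001, 1.424]
force: [-0.4, 0.8, -1.3]
width: 34.3
gripper_force: 0.0
```

```bash
python3 - <<'E'
from h import *
s,im=wrist();save("w8",im);P=cloud(im).reshape(-1,3)
for n in "abc":
    d=P[:,:2]-ARB[n];Q=P[(np.hypot(*d.T)<30)&(P[:,2]>55)&(P[:,2]<90)]
    F=P[(np.hypot(*d.T)<44)&(P[:,2]>20)&(P[:,2]<29)&(abs(d@[np.cos(np.radians(YAW)),np.sin(np.radians(YAW))])<30)]
    print(n,"top",np.median(Q[:,2]).round(1),np.percentile(Q[:,2],[5,95]).round(1),cv2.minAreaRect(np.float32(Q[:,:2])),"flange",np.median(F[:,2]).round(1),len(F))
go(685.9,-63.3,321,-8.3)
E
```

```text
a top 63.2 [57.5 65.1] ((502.7926330566406, -133.77215576171875), (40.37015151977539, 40.17542266845703), 81.87079620361328) flange 24.1 725
b top 63.2 [57.3 65.2] ((516.363525390625, -40.24541473388672), (39.28245544433594, 40.11125946044922), 81.65176391601562) flange 24.0 926
c top 63.1 [57.7 65.1] ((530.399658203125, 53.70347595214844), (40.136878967285156, 39.39372634887695), 81.63752746582031) flange 24.2 1017
yaw now -8.3 turn az=-0.000 (0.0 rows)  shift units [0.16, 0.653, 0.002] rows>=4.0 force [0.1 0.3 0.3] w 34.3 t 48.5 q7 0.22
```

View pics/w8.png

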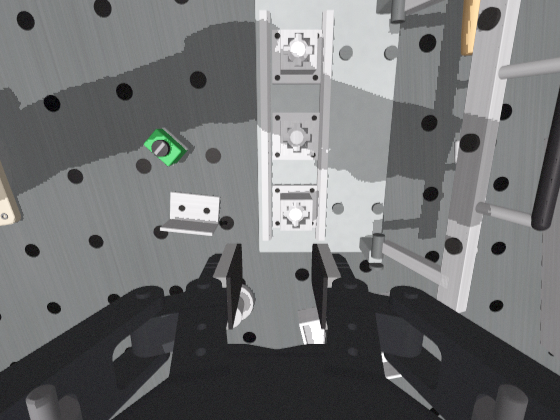

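All three hubs, at (297,50), (296,137) and (295,212), read the same height and sit square between the rails with flanges flat. Going back to the gate handle.

{"method": "step_arm", "body": {"plan": [{"dx":0.032,"dy":0.13,"dz":0,"ax":0,"ay":0,"az":0,"gripper":0.4},{"dx":0.032,"dy":0.13,"dz":0,"ax":0,"ay":0,"az":0,"gripper":0.4},{"dx":0.032,"dy":0.13,"dz":0,"ax":0,"ay":0,"az":0,"gripper":0.4},{"dx":0.032,"dy":0.13,"dz":0,"ax":0,"ay":0,"az":0,"gripper":0.4},{"dx":0.032,"dy":0.133,"dz":0,"ax":0,"ay":0,"az":0,"gripper":0.4},{"dx":0,"dy":0,"dz":0,"ax":0,"ay":0,"az":0,"gripper":0.4},{"dx":0,"dy":0,"dz":0,"ax":0,"ay":0,"az":0,"gripper":0.4},{"dx":0,"dy":0,"dz":0,"ax":0,"ay":0,"az":0,"gripper":0.4}]}}

```text
clock: 49.45
eef_pos: [685.1, -64.7, 322.0]
tool_rot: [-3.141, -0.0, 1.424]
force: [0.1, 0.2, 1.1]
width: 33.9
gripper_force: 0.0
```

```bash
python3 - <<'E'
from h import *
go(685.9,-63.3,224.8,-8.3)
s,im=wrist();P=cloud(im).reshape(-1,3);c=im["color"].reshape(-1,3).astype(int)
m=(P[:,2]>205)&(P[:,2]<235)&(c.max(1)<80)&(abs(P[:,0]-687)<40)&(abs(P[:,1]+60)<80);Q=P[m]
print(m.sum(),cv2.minAreaRect(np.float32(Q[:,:2])),np.percentile(Q[:,2],[50,95]))
E
```

```text
yaw now -8.4 turn az=-0.001 (0.0 rows)  shift units [0.005, 0.002, 0.324] rows>=1.9 force [0.1 0.2 1.1] w 33.9 t 49.5 q7 0.16
2556 ((686.2280883789062, -63.21411895751953), (120.03973388671875, 11.693286895751953), 81.90642547607422) [224.97424224 226.54728411]
```

{"method": "step_arm", "body": {"plan": [{"dx":0.005,"dy":0.003,"dz":0.1,"ax":0,"ay":0,"az":0,"gripper":0.4},{"dx":0,"dy":0,"dz":0.1,"ax":0,"ay":0,"az":0,"gripper":0.4},{"dx":0,"dy":0,"dz":0.08,"ax":0,"ay":0,"az":0,"gripper":0.4},{"dx":0,"dy":0,"dz":0.045,"ax":0,"ay":0,"az":0,"gripper":0.4},{"dx":0,"dy":0,"dz":0,"ax":0,"ay":0,"az":0,"gripper":0},{"dx":0,"dy":0,"dz":0,"ax":0,"ay":0,"az":0,"gripper":0},{"dx":0,"dy":0,"dz":0,"ax":0,"ay":0,"az":0,"gripper":0},{"dx":0,"dy":0,"dz":0,"ax":0,"ay":0,"az":0,"gripper":0},{"dx":0,"dy":-0.055,"dz":-0.02,"ax":0,"ay":0,"az":0,"gripper":0},{"dx":0,"dy":-0.057,"dz":-0.014,"ax":0,"ay":0,"az":0,"gripper":0},{"dx":0,"dy":-0.058,"dz":-0.007,"ax":0,"ay":0,"az":0,"gripper":0},{"dx":0,"dy":-0.059,"dz":-0.001,"ax":0,"ay":0,"az":0,"gripper":0},{"dx":0,"dy":-0.058,"dz":0.005,"ax":0,"ay":0,"az":0,"gripper":0},{"dx":0,"dy":-0.058,"dz":0.011,"ax":0,"ay":0,"az":0,"gripper":0},{"dx":0,"dy":-0.056,"dz":0.017,"ax":0,"ay":0,"az":0,"gripper":0},{"dx":0,"dy":-0.054,"dz":0.023,"ax":0,"ay":0,"az":0,"gripper":0}]}}

```text
clock: 51.5
eef_pos: [557.5, -44.5, 226.5]
tool_rot: [3.126, -0.002, 1.424]
force: [3.1, 1.4, 13.1]
width: 9.9
gripper_force: 64.9
```

{"method": "step_arm", "body": {"plan": [{"dx":0,"dy":-0.051,"dz":0.029,"ax":0,"ay":0,"az":0,"gripper":0},{"dx":0,"dy":-0.048,"dz":0.034,"ax":0,"ay":0,"az":0,"gripper":0},{"dx":0,"dy":-0.044,"dz":0.039,"ax":0,"ay":0,"az":0,"gripper":0},{"dx":0,"dy":-0.04,"dz":0.043,"ax":0,"ay":0,"az":0,"gripper":0},{"dx":0,"dy":-0.035,"dz":0.047,"ax":0,"ay":0,"az":0,"gripper":0},{"dx":0,"dy":-0.029,"dz":0.051,"ax":0,"ay":0,"az":0,"gripper":0},{"dx":0,"dy":-0.024,"dz":0.053,"ax":0,"ay":0,"az":0,"gripper":0},{"dx":0,"dy":-0.018,"dz":0.056,"ax":0,"ay":0,"az":0,"gripper":0},{"dx":0,"dy":-0.012,"dz":0.057,"ax":0,"ay":0,"az":0,"gripper":0},{"dx":0,"dy":0,"dz":0,"ax":0,"ay":0,"az":0,"gripper":0}]}}

```text
clock: 52.75
eef_pos: [458.6, -30.0, 96.5]
tool_rot: [-3.133, -0.0, 1.423]
force: [-8.3, -0.7, -5.1]
width: 9.8
gripper_force: 72.7
```

{"method": "step_arm", "body": {"plan": [{"dx":0,"dy":-0.004,"dz":0.025,"ax":0,"ay":0,"az":0,"gripper":0},{"dx":0,"dy":-0.002,"dz":0.02,"ax":0,"ay":0,"az":0,"gripper":0},{"dx":0,"dy":0,"dz":0.01,"ax":0,"ay":0,"az":0,"gripper":0},{"dx":0,"dy":0,"dz":0,"ax":0,"ay":0,"az":0,"gripper":0}]}}

```text
clock: 53.25
eef_pos: [456.6, -29.7, 80.7]
tool_rot: [-3.133, -0.001, 1.423]
force: [-10.3, 0.1, -2.2]
width: 10.0
gripper_force: 74.4
```

{"method": "step_arm", "body": {"plan": [{"dx":0,"dy":0,"dz":0.006,"ax":0,"ay":0,"az":0,"gripper":0},{"dx":0,"dy":0,"dz":0.004,"ax":0,"ay":0,"az":0,"gripper":0},{"dx":0,"dy":0,"dz":0,"ax":0,"ay":0,"az":0,"gripper":0}]}}

```text
clock: 53.62
eef_pos: [456.5, -29.7, 78.0]
tool_rot: [-3.133, -0.001, 1.423]
force: [-11.8, -0.8, 3.6]
width: 9.7
gripper_force: 74.7
```

{"method": "step_arm", "body": {"plan": [{"dx":0,"dy":0,"dz":0.006,"ax":0,"ay":0,"az":0,"gripper":0},{"dx":0,"dy":0,"dz":0,"ax":0,"ay":0,"az":0,"gripper":0}]}}

```text
clock: 53.88
eef_pos: [456.4, -29.7, 76.2]
tool_rot: [-3.133, -0.001, 1.423]
force: [-11.6, 0.6, 3.0]
width: 9.6
gripper_force: 74.7
```

{"method": "step_arm", "body": {"plan": [{"dx":0,"dy":0,"dz":0.006,"ax":0,"ay":0,"az":0,"gripper":0},{"dx":0,"dy":0,"dz":0,"ax":0,"ay":0,"az":0,"gripper":0}]}}

```text
clock: 54.12
eef_pos: [456.4, -29.7, 75.3]
tool_rot: [-3.133, -0.002, 1.423]
force: [-14.1, 1.4, 15.5]
width: 10.0
gripper_force: 76.1
```

```bash
python3 - <<'E'
from h import *
t=ctrl.get_image("top");P=cloud(t).reshape(-1,3);ex=np.array([np.cos(np.radians(YAW)),np.sin(np.radians(YAW))]);ey=np.array([-ex[1],ex[0]])
import pickle;a=pickle.load(open("im.pkl","rb"))[0];A=cloud(a).reshape(-1,3)
for n,X in(("before",A),("now",P)):
    d=X[:,:2]-ORG;x=d@ex;y=d@ey
    for lab,m in (("bar",(abs(x)<14)&(abs(y)>60)&(abs(y)<150)),("armR",(x>30)&(x<95)&(y>-160)&(y<-110))):
        Q=X[m&(X[:,2]>60)&(X[:,2]<130),2];print(n,lab,np.median(Q).round(1),np.percentile(Q,90).round(1),len(Q))
E
```

```text
before bar 85.7 90.2 392
before armR 84.6 88.4 94
now bar 84.6 90.4 363
now armR 84.1 89.1 95
```

The force rose and the bar height matches the starting picture, so the gate is on its stop. Release and withdraw.

{"method": "step_arm", "body": {"plan": [{"dx":0,"dy":0,"dz":-0.004,"ax":0,"ay":0,"az":0,"gripper":0},{"dx":0,"dy":0,"dz":0,"ax":0,"ay":0,"az":0,"gripper":0.4},{"dx":0,"dy":0,"dz":0,"ax":0,"ay":0,"az":0,"gripper":0.4},{"dx":0,"dy":0,"dz":0,"ax":0,"ay":0,"az":0,"gripper":0.4},{"dx":0,"dy":0,"dz":-0.04,"ax":0,"ay":0,"az":0,"gripper":0.4},{"dx":0,"dy":0,"dz":-0.08,"ax":0,"ay":0,"az":0,"gripper":0.4},{"dx":0,"dy":0,"dz":-0.15,"ax":0,"ay":0,"az":0,"gripper":0.4},{"dx":0,"dy":0,"dz":-0.15,"ax":0,"ay":0,"az":0,"gripper":0.4},{"dx":0,"dy":0,"dz":-0.15,"ax":0,"ay":0,"az":0,"gripper":0.4},{"dx":0,"dy":0,"dz":-0.15,"ax":0,"ay":0,"az":0,"gripper":0.4},{"dx":-0.12,"dy":0,"dz":0,"ax":0,"ay":0,"az":0,"gripper":0.4},{"dx":0,"dy":0,"dz":0,"ax":0,"ay":0,"az":0,"gripper":0.4},{"dx":0,"dy":0,"dz":0,"ax":0,"ay":0,"az":0,"gripper":0.4}]}}

```text
clock: 55.8
eef_pos: [455.6, -65.1, 291.9]
tool_rot: [-3.142, -0.001, 1.424]
force: [0.5, -0.0, -1.2]
width: 34.0
gripper_force: 0.0
```

```bash
python3 - <<'E'
from h import *
s,im=wrist();t=ctrl.get_image("scene");c=t["color"][170:320,90:340]
o=np.hstack([cv2.resize(im["color"],(400,300)),cv2.resize(c,(400,300))]);cv2.imwrite("pics/end.png",o[...,::-1])
P=cloud(im).reshape(-1,3);k=im["color"].reshape(-1,3).astype(int);ex=np.array([np.cos(np.radians(YAW)),np.sin(np.radians(YAW))]);ey=np.array([-ex[1],ex[0]])
d=P[:,:2]-ORG;x=d@ex;y=d@ey
m=(P[:,2]>60)&(P[:,2]<110)&(k.max(1)<70)&(abs(x+60)<20)&(abs(y)<50);print("handle",m.sum(),x[m].mean(),np.percentile(P[m,2],[50,95]))
for a,b in((-150,-60),(-60,60),(60,150)):
    m=(abs(x)<8)&(y>a)&(y<b)&(P[:,2]>60);print("bar z",np.median(P[m,2]),m.sum())
m=(abs(abs(y)-140)<20)&(x>30)&(x<80)&(P[:,2]>60);print("arms",np.median(P[m,2]),m.sum(),s["clock"],s["eef_pos"])
E
```

```text
handle 962 -59.88065366471245 [82.45048583 84.16189699]
bar z 84.57120727618565 541
bar z 349.1021161404236 8955
bar z 84.51875031176377 1558
arms 83.83010464210469 1651 55.8 [455.61125888 -65.14709146 291.94127944]
```

View pics/end.png

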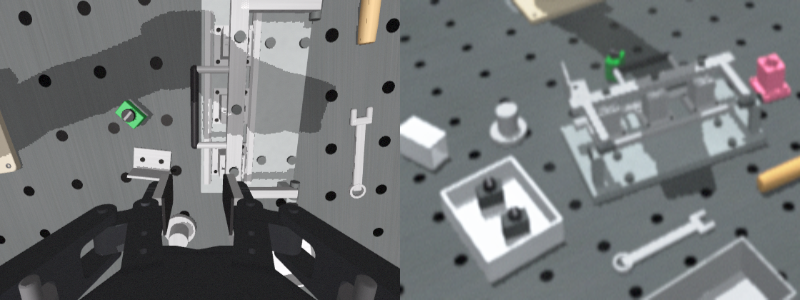

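Gate is down (handle at fixture x = -60 mm, about 78 mm high), the hubs are home under it, and both magnets stand in the tray at about (488,192) and (515,220).

```bash
python3 -c "
from cell import ctrl
print(ctrl.finish_job())"
```

```text
the job is handed in; nothing more can be done
None
```

The job is handed in at about 56 s on the robot's clock: all three hubs are fully home on the arbors, both magnet blocks are in the tool tray, and the gate is fully down over the hubs; no verdict came back.

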